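Clear the cooling block into the storage drawer

ROBOT

A 7-joint arm with a two-finger parallel gripper is mounted at the origin on a cart in front of the work surface, level with it; the furniture and walls round the work are solid. World frame = base frame: x ahead of the robot, y to its left, z up, the work surface at z = 0. Lengths are in mm, angles in rad, forces in N, time in s.
With the tool pointing down it reaches from about 425 to 925 mm from the base axis. Payload 6.8 kg.
Tool frame: the origin (TCP) lies midway between the tips of the shut fingers; the grasp point (between the pads) lies bot.grip_depth behind it (bot.grip_depth is the distance from the TCP to the grasp point, in mm); z points along the fingers, y is the line along which they close (so a half turn about z gives the same grasp; the last joint's range is limited). The gripper opens to 88 mm and grips with 3 to 60 N. Pads are 20 mm wide; open, the fingers measure 115 mm over their backs; the gripper's body (75 mm by 178 mm) begins 61 mm behind the grasp point.
Start: joints at [-1.293, 0.477, 0.022, 1.555, -0.011, 1.109, -0.083], TCP at [254, 625.405, 222.664] pointing down, gripper open.
Joint ranges: [-2.96, 2.96], [-0.34, 2.1], [-1.41, 1.46], [0.24, 2.44], [-1.37, 4.51], [0.17, 1.92], [-2.96, 2.96]. Speed limits (rad/s): [2.39, 2.39, 3.14, 3.14, 3.14, 3.14, 3.14].

INTERFACE

Orientations are given as a unit quaternion [x, y, z, w].
In Python, from rig import telemetry, imaging, job, bot gives the robot as it stands.
- The arm moves only by the shell command python3 -m inch 'ROWS' [FORCE]. ROWS is JSON, a list of rows, each an object of numbers: "jaw": the finger opening in m, from 0 to 0.0878; "dx", "dy", "dz": the shift along the tool's x, y, z in m; "turn": the turn about the tool's z in rad. A call has 1 to 8 rows; each row is the pose to reach, as a shift and turn from the pose commanded when the call began, along the tool's axes at that moment; what a row does not reach only later rows make up. A row lasts 1/10 s, in which the tool goes at most 50 mm and 8.59 degrees, less where a joint would pass 70% of its speed; a pose out of reach is approached as far as the arm can. A call with a gripper value outside its range is refused whole. The fingers move at their own pace and stop on an object; FORCE is the grip in N (left out, the last holds). Time passes only in rows, so rows that repeat a pose let the fingers close. It gives the time, the measured TCP pose, the force, the opening and the grip force at its end, in the units of the state.
- telemetry.state(): the state, without advancing time (a new reading comes with each control period).
- imaging.capture(name): name is "scene" or "side" or "wrist"; returns a dict with "image" (400x640x3 uint8, blue, green, red), "range_z" (400x640 float32, mm along the optical axis (not along the pixel's ray), 0 where there is no reading), "vertical_fov" (degrees; the focal length in pixels is half the picture's height over the tangent of half this angle, whatever the lens; pixels are square), "cx", "cy" (the principal point, pixels), "world_from_camera" (4x4, takes a point from camera to world coordinates). Camera axes: x right, y down, z forward; pixel columns grow to the right and rows downward; lengths in mm; the calibration is good to about 2 mm. The wrist camera is an equidistant fisheye: a pixel r from the principal point sees the ray r / f radians off the axis. A picture is of the moment at which its call begins.
- job.sign_off(): hands the job in; it is judged then, once.
The state is a dict: "time_s": time; "q": joint angles; "dq": joint speeds; "joint_torque": joint torques, N m; "tool_pos": TCP position; "tcp_rot": TCP orientation; "ft_force": force on the tool from outside, world axes, zero at the start; "ft_torque": the same for the moment, N m; "opening": opening from 0.0 (shut) to 1.0 (fully open); "finger_force": force on a finger pad.
Only numpy, scipy, OpenCV 4.12 (cv2) and the standard library are available. Lean on these libraries where they do the work, as an engineer would, in place of code of your own. Each camera call takes 0.05 s, during which the arm holds its last target. There are 200 camera calls.

TASK

Put the specimens away: pull the drawer of the low storage unit right out, lift every specimen jar straight up out of the cooling block by its lid and stand it upright on the drawer's floor, and lay the small cover-slip carton flat on the drawer's floor beside the jars. Then slide the drawer fully shut with everything in it. Do not tip any jar over, and leave the other things on the worktop where they are.

Things in the scene. Friction and masses are not known exactly. Their poses are not given: they have to be found in the camera images.
- block: fixed aluminium block, 165 (its x) x 176 (its y) x 53 high, with six round pockets 45 wide and 45 deep, open at the top, centres at x = -47.5 and +47.5, y = -58, 0 and +58 from the block's origin; origin at the centre of its underside, on the worktop
- jar_1: one of up to five identical cream screw-lid specimen jars, 73 tall; origin at the centre of its underside, z up. Round body 43 in diameter from the foot to 53 up, above it the round lid, 46 in diameter and 20 high (53 to 73 up). At the start each jar present stands in one of the block's pockets, its underside 8 above the worktop; only the lid and the top 8 of the body stand out. 60 to 130 g. Some may be absent
- jar_2: one of up to five identical cream screw-lid specimen jars, 73 tall; origin at the centre of its underside, z up. Round body 43 in diameter from the foot to 53 up, above it the round lid, 46 in diameter and 20 high (53 to 73 up). At the start each jar present stands in one of the block's pockets, its underside 8 above the worktop; only the lid and the top 8 of the body stand out. 60 to 130 g. Some may be absent
- jar_3: one of up to five identical cream screw-lid specimen jars, 73 tall; origin at the centre of its underside, z up. Round body 43 in diameter from the foot to 53 up, above it the round lid, 46 in diameter and 20 high (53 to 73 up). At the start each jar present stands in one of the block's pockets, its underside 8 above the worktop; only the lid and the top 8 of the body stand out. 60 to 130 g. Some may be absent
- jar_4: one of up to five identical cream screw-lid specimen jars, 73 tall; origin at the centre of its underside, z up. Round body 43 in diameter from the foot to 53 up, above it the round lid, 46 in diameter and 20 high (53 to 73 up). At the start each jar present stands in one of the block's pockets, its underside 8 above the worktop; only the lid and the top 8 of the body stand out. 60 to 130 g. Some may be absent
- jar_5: one of up to five identical cream screw-lid specimen jars, 73 tall; origin at the centre of its underside, z up. Round body 43 in diameter from the foot to 53 up, above it the round lid, 46 in diameter and 20 high (53 to 73 up). At the start each jar present stands in one of the block's pockets, its underside 8 above the worktop; only the lid and the top 8 of the body stand out. 60 to 130 g. Some may be absent
- slips: small white and red cover-slip carton, 62 (x) x 63 (y) x 30 high, 80 g, lying flat and loose on the worktop between the block and the storage unit; origin at the centre of its underside
- unit: fixed white low storage unit, 290 wide (y), 190 deep, 102 high overall, with one drawer that opens towards the robot; origin at the middle of the lower edge of its open front face, x points into the unit. The opening's upper edge is 94 above the worktop (clear), the top board above it is 8 thick
- drawer (a joint): travel of the drawer out of the unit in m, along the unit's -x: 0 is fully shut, 0.17 right out (end stop). It starts part open and slides with about 2 N of friction, staying where it is left. The drawer's side and back walls rise to 50 above the worktop; its front is 12 thick, 290 wide, upper edge 56 above the worktop, so jars stand out above it
- drawer_floor (a point): middle of the drawer's inner floor, on its upper face, 12 above the worktop; moves with the drawer, axes as the unit's (x into the unit, y to its left). Inner room: x = -87 (inner face of the front) to +87, y = -130 to +130. With the drawer right out, x below +83 lies in the open in front of the unit
- drawer_handle (a point): middle of the round steel bar handle on the drawer's front: a level bar 10 thick and 100 long along y, 46 above the worktop, its axis 38 in front of the front's outer face (33 free behind the bar); free to be gripped from above
- specimen_cup_2: bystander: white specimen cup with a wider orange lid, 66 across, 70 high, standing beyond the block; origin at the centre of its underside; leave it
- film_carton: bystander: white and green carton, 72 x 111 x 62 high, beyond the block; origin at the centre of its underside; leave it
Things that resemble listed ones, but are neither listed nor needed, are in the scene too. Leave any black or yellow look-alike of the jar_5 alone.

How it is judged:
By the outcome, as a careful person would: the job done as asked, in the order asked, and still so for the second after the job is handed in, with the robot touching nothing.
Of jar_1, jar_2, jar_3, jar_4, jar_5 only 3 to 5 are there at a start; the rules pass over those that are not, and their reading is None.
At some moment in a run one of slips may be knocked a few centimetres aside while the robot is not near it.
It also fails if it takes over 210 s, if anything falls off the work surface, if the arm or the gripper's body presses on something with over 40 N, if the wrist force passes 120 N, or if a joint passes its speed limit or range.

## Working session

There is one attempt and no reset: what is moved stays moved. The work goes in short steps, Python scripts to look and compute and a shell command to move; the robot and the scene stay as the last step left them, time stands still between calls to the robot, and variables do not carry over. Pictures are saved under pics/ and viewed, at most 14 in all, crops included, and the job is handed in when it is done.

```bash
ls; mkdir -p pics
python3 - <<'E'
from rig import telemetry, imaging, bot
import cv2
print(telemetry.state(), bot.grip_depth)
for n in ("scene","side"):
    c=imaging.capture(n); cv2.imwrite(f"pics/{n}0.png",c["image"]); print(n,c["vertical_fov"],c["cx"],c["cy"],c["world_from_camera"].round(3).tolist())
E
```

```text
pics
{'time_s': 0.0, 'q': array([-1.29307308,  0.47778981,  0.02235583,  1.55643961, -0.01151194,
        1.10927424, -0.08308488]), 'dq': array([-0.00073144,  0.00187195,  0.00194552, -0.00211731, -0.0010177 ,
       -0.00127993, -0.00029762]), 'joint_torque': array([ 1.92916132e-04, -5.82847095e+01,  1.53441802e+00, -2.72611248e+01,
       -5.44211303e-02,  1.69448520e-02,  1.16757988e-04]), 'tool_pos': array([253.81397478, 624.82279185, 221.69392305]), 'tcp_rot': array([ 1.91708793e-01,  9.81451448e-01, -8.84860895e-04, -1.07316501e-04]), 'ft_force': array([ 0.23505917, -0.14140127, -0.61795368]), 'ft_torque': array([ 0.03045506, -0.06217075, -0.02229952]), 'finger_force': 0.0, 'opening': 0.9979358538436933} 18.700000000000003
scene 42.087229220323124 310.0668789448463 195.64493806463346 [[0.995, -0.081, 0.052, 467.655], [-0.095, -0.751, 0.653, -842.046], [-0.014, -0.655, -0.755, 1038.569], [0.0, 0.0, 0.0, 1.0]]
side 46.98474621008666 323.60675800733577 202.24158079725208 [[0.981, -0.101, 0.165, 285.67], [-0.192, -0.604, 0.773, -1096.994], [0.021, -0.79, -0.612, 927.485], [0.0, 0.0, 0.0, 1.0]]
```

View pics/scene0.png

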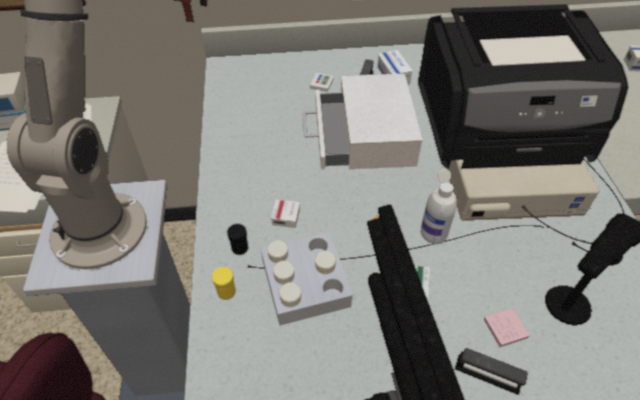

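View pics/side0.png

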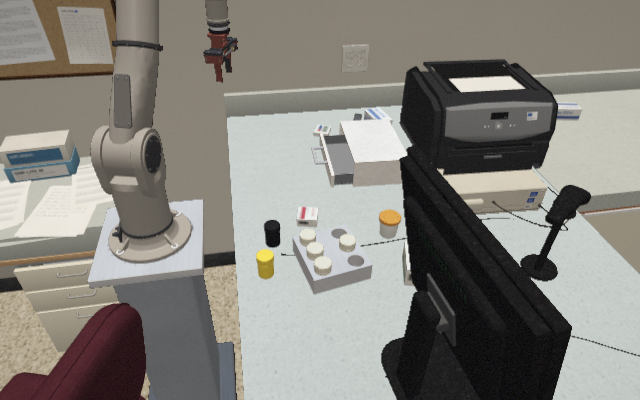

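Four jars (scene pixels 278,249 / 284,270 / 290,292 / 326,261), the carton at 286,211, and the handle at 310,124. Black and yellow look-alikes are at 238,238 and 224,282. Measuring next.

```bash
cat > h.py <<'E'
import numpy as np, cv2
from rig import telemetry, imaging, bot
from scipy.spatial.transform import Rotation as R
def cloud(name):
    c=imaging.capture(name); z=c["range_z"].astype(float); h,w=z.shape
    f=h/2/np.tan(np.radians(c["vertical_fov"]/2)); v,u=np.mgrid[:h,:w]
    x=(u-c["cx"])/f; y=(v-c["cy"])/f
    if name=="wrist":
        r=np.hypot(x,y)+1e-9; s=np.tan(np.minimum(r,1.5))/r; x=x*s; y=y*s
    M=np.array(c["world_from_camera"]); P=np.stack([x*z,y*z,z],-1)@M[:3,:3].T+M[:3,3]
    P[z==0]=np.nan
    return P,c["image"]
def blobs(P,zlo,zhi,box,minn=15):
    m=(P[...,2]>zlo)&(P[...,2]<zhi)&(P[...,0]>box[0])&(P[...,0]<box[1])&(P[...,1]>box[2])&(P[...,1]<box[3])
    n,l,s,ce=cv2.connectedComponentsWithStats(m.astype(np.uint8),connectivity=4)
    out=[]
    for i in range(1,n):
        if s[i,4]>=minn:
            q=P[l==i]; (c,wh,a)=cv2.minAreaRect(q[:,:2].astype(np.float32))
            out.append((ce[i].round().tolist(),int(s[i,4]),np.round(c,1).tolist(),np.round(wh,1).tolist(),round(a,1),round(float(np.median(q[:,2])),1)))
    return out
def tool(x,y,z=None,yaw=None):
    """shift in tool axes (m) from now to TCP x,y,z mm; yaw = world angle of tool y axis, deg"""
    s=telemetry.state(); r=R.from_quat(s["tcp_rot"]); p=s["tool_pos"]
    d=r.inv().apply(np.array([x,y,p[2] if z is None else z])-p)/1000
    ty=r.apply([0,1,0]); a=np.degrees(np.arctan2(ty[1],ty[0]))
    t=None
    if yaw is not None: t=-((yaw-a+90)%180-90)   # tool z down: sign flipped
    print("tcp",p.round(1),"tooly deg",round(a,1),"d",d.round(4),"turn rad",None if t is None else round(np.radians(t),3),"q7",round(s["q"][6],2))
E
python3 - <<'E'
from h import *
box=(350,1000,-400,550)
for n in ("scene","side"):
    P,_=cloud(n); print(n)
    for nm,a,b in (("lids",74,90),("top53",47,58),("unit",95,110),("slips",24,36),("handle/front",38,60)):
        print(nm); [print("  ",x) for x in blobs(P,a,b,box)]
    if n=="scene":
        for uv in [(278,249),(284,270),(290,292),(326,261),(286,211),(310,124),(304,124),(305,115),(305,133)]: print(uv,P[uv[1],uv[0]].round(1))
E
```

```text
scene
lids
   ([385.0, 146.0], 312, [748.7, 135.6], [12.6, 189.7], 86.8, 82.4)
   ([476.0, 193.0], 281, [924.0, -24.4], [78.1, 171.1], 30.6, 82.4)
   ([437.0, 222.0], 120, [819.7, -121.6], [27.0, 65.9], 61.7, 82.1)
   ([278.0, 249.0], 293, [445.1, -159.2], [44.2, 46.3], 6.5, 80.3)
   ([325.0, 260.0], 305, [549.1, -200.6], [45.3, 45.5], 35.6, 80.4)
   ([284.0, 270.0], 318, [456.6, -217.7], [44.8, 43.7], 86.6, 80.3)
   ([290.0, 292.0], 350, [466.4, -274.0], [47.2, 44.2], 38.1, 80.4)
top53
   ([398.0, 67.0], 267, [866.5, 519.4], [70.2, 71.5], 11.4, 54.4)
   ([366.0, 69.0], 107, [762.4, 520.4], [65.9, 29.4], 67.5, 53.8)
   ([318.0, 128.0], 416, [581.1, 280.2], [97.4, 289.6], 10.7, 53.2)
   ([340.0, 92.0], 18, [664.0, 418.6], [9.1, 21.3], 81.6, 50.9)
   ([327.0, 93.0], 22, [627.1, 416.6], [44.8, 10.1], 0.3, 49.5)
   ([383.0, 154.0], 200, [748.5, 137.0], [10.9, 186.1], 86.9, 52.6)
   ([456.0, 182.0], 37, [910.2, 16.8], [65.4, 4.6], 86.6, 54.8)
   ([479.0, 210.0], 148, [938.7, -74.9], [51.2, 115.4], 52.1, 52.8)
   ([432.0, 229.0], 72, [813.4, -118.2], [22.2, 63.9], 43.8, 52.6)
   ([307.0, 2
[... 3878 characters left out ...]
 12.2, 31.2)
   ([355.0, 261.0], 45, [561.8, -238.1], [13.9, 38.4], 69.6, 30.0)
   ([339.0, 279.0], 207, [507.4, -292.3], [51.3, 172.1], 83.4, 30.1)
handle/front
   ([380.0, 117.0], 102, [862.9, 526.6], [51.6, 91.2], 72.9, 54.9)
   ([356.0, 118.0], 30, [760.3, 530.2], [38.3, 28.6], 75.2, 53.5)
   ([346.0, 162.0], 676, [641.5, 250.9], [215.6, 364.4], 24.8, 49.6)
   ([475.0, 207.0], 56, [978.8, -89.7], [42.3, 10.3], 2.6, 50.6)
   ([388.0, 227.0], 80, [688.6, -131.4], [23.7, 52.6], 70.0, 47.1)
   ([333.0, 256.0], 1948, [499.9, -207.1], [170.0, 182.7], 9.6, 52.2)
   ([276.0, 234.0], 41, [361.2, -109.8], [26.8, 10.4], 34.0, 48.5)
   ([406.0, 263.0], 75, [690.8, -269.3], [106.3, 12.0], 80.9, 50.0)
```

```bash
python3 -c "
from h import *
tool(520,290,200,-3)"
```

```text
tcp [253.9 625.  222.1] tooly deg 67.9 d [-0.3726 -0.2102  0.0223] turn rad 1.237 q7 -0.08
```

```bash
python3 -m inch '[{"dx":-0.04,"dy":-0.02,"dz":0.0,"turn":0.14,"jaw":0.03},{"dx":-0.085,"dy":-0.045,"dz":0.005,"turn":0.28,"jaw":0.03},{"dx":-0.13,"dy":-0.07,"dz":0.01,"turn":0.42,"jaw":0.03},{"dx":-0.175,"dy":-0.095,"dz":0.01,"turn":0.56,"jaw":0.03},{"dx":-0.215,"dy":-0.12,"dz":0.01,"turn":0.7,"jaw":0.03},{"dx":-0.255,"dy":-0.145,"dz":0.015,"turn":0.84,"jaw":0.03},{"dx":-0.295,"dy":-0.168,"dz":0.02,"turn":0.98,"jaw":0.03},{"dx":-0.335,"dy":-0.19,"dz":0.02,"turn":1.12,"jaw":0.03}]' 20
python3 -c "
from h import *
tool(520,290,200,-3)"
```

```text
time_s: 1.0
tool_pos: [493.3, 321.2, 202.1]
tcp_rot: [0.686, 0.728, -0.0, -0.0]
ft_force: [0.5, 0.1, -0.0]
opening: 0.347
finger_force: 0.0
tcp [493.3 321.2 202.1] tooly deg 3.4 d [-0.0327  0.0248  0.0021] turn rad 0.111 q7 -0.48
```

```bash
python3 -m inch '[{"dx":-0.02,"dy":0.012,"turn":0.06},{"dx":-0.033,"dy":0.025,"turn":0.111},{"dx":-0.033,"dy":0.025,"turn":0.111},{"dx":-0.033,"dy":0.025,"turn":0.111}]'
python3 - <<'E'
from h import *
P,im=cloud("wrist"); cv2.imwrite("pics/w1.png",im); np.save("w1.npy",P)
m=blobs(P,38,62,(480,620,150,430)); print(*m,sep="\n")
E
```

```text
([398.0, 184.0], 3678, [572.8, 329.5], [207.3, 64.8], 81.2, 53.0)validation failed for argument at $[0]...
```

View pics/w1.png

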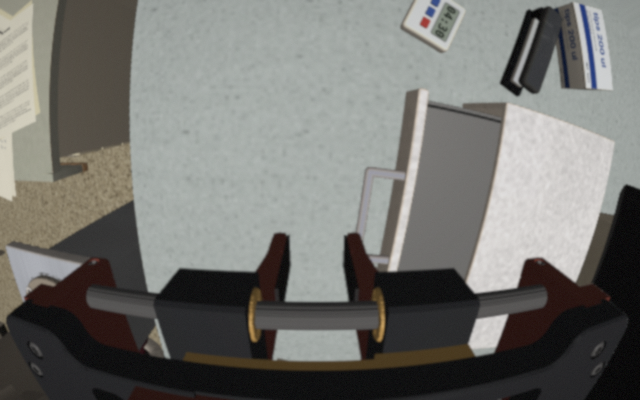

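The wrist view shows the handle bar from about (368,172) to (358,250), with the drawer front right of it. The move was refused because the rows need every key. I'll sample the bar.

```bash
python3 -m inch '[{"dx":-0.02,"dy":0.012,"dz":0,"turn":0.06,"jaw":0.03},{"dx":-0.033,"dy":0.025,"dz":0,"turn":0.111,"jaw":0.03},{"dx":-0.033,"dy":0.025,"dz":0,"turn":0.111,"jaw":0.03}]'
python3 - <<'E'
from h import *
P=np.load("w1.npy")
for v in (172,180,195,210,225,240):
    r=P[v,350:410]; k=(r[:,2]>38)&(r[:,2]<53)&(r[:,0]<565); print(v,np.flatnonzero(k)[[0,-1]]+350 if k.any() else None,np.nanmean(r[k],0).round(1))
for v in (120,150,180,210,240):
    r=P[v,380:440]; k=(r[:,2]>53)&(r[:,2]<60); print("front",v,np.nanmin(r[k],0).round(1),np.nanmax(r[k],0).round(1))
tool(545,288,120,-3)
E
```

```text
time_s: 1.35
tool_pos: [521.8, 290.2, 202.8]
tcp_rot: [0.725, 0.689, 0.0, 0.001]
ft_force: [-1.0, -0.8, -0.6]
opening: 0.343
finger_force: 0.0
172 [365 386] [553.3 342.8  50. ]
180 [363 372] [545.8 333.6  49.2]
195 [362 369] [545.1 317.4  50. ]
210 [360 367] [544.6 300.8  50.1]
225 [357 364] [543.2 283.4  49.8]
240 None [nan nan nan]
front 120 [588.1 400.8  53.2] [600.5 402.2  56.5]
front 150 [587.1 369.3  53.6] [597.7 370.4  56.6]
front 180 [585.4 337.2  53.5] [596.3 338.4  55.8]
front 210 [584.9 304.5  54.6] [593.9 305.4  56.8]
front 240 [581.  269.1  53.2] [593.  270.6  57. ]
tcp [521.8 290.2 202.8] tooly deg -2.9 d [-0.0009  0.0232  0.0828] turn rad 0.002 q7 -0.51<stdin>:4: RuntimeWarning: Mean of empty slice
```

```bash
python3 -m inch '[{"dx":0,"dy":0.022,"dz":0.03,"turn":0,"jaw":0.03},{"dx":0,"dy":0.022,"dz":0.07,"turn":0,"jaw":0.03},{"dx":0,"dy":0.022,"dz":0.11,"turn":0,"jaw":0.03},{"dx":0,"dy":0.022,"dz":0.14,"turn":0,"jaw":0.03},{"dx":0,"dy":0.022,"dz":0.16,"turn":0,"jaw":0.03},{"dx":0,"dy":0.022,"dz":0.17,"turn":0,"jaw":0.03},{"dx":0,"dy":0.022,"dz":0.17,"turn":0,"jaw":0.03}]'
python3 -m inch '[{"dx":0,"dy":0,"dz":0,"turn":0,"jaw":0.0},{"dx":0,"dy":0,"dz":0,"turn":0,"jaw":0.0},{"dx":0,"dy":0,"dz":0,"turn":0,"jaw":0.0},{"dx":0,"dy":0,"dz":0,"turn":0,"jaw":0.0},{"dx":0,"dy":0,"dz":0,"turn":0,"jaw":0.0}]' 25
```

```text
time_s: 2.05
tool_pos: [540.6, 291.9, 31.4]
tcp_rot: [0.722, 0.691, -0.001, -0.001]
ft_force: [0.8, 0.3, -0.4]
opening: 0.34
finger_force: 0.0
time_s: 2.55
tool_pos: [543.2, 291.7, 34.0]
tcp_rot: [0.723, 0.691, 0.002, 0.0]
ft_force: [0.9, 0.6, 6.2]
opening: 0.103
finger_force: 25.0
```

```bash
python3 -m inch '[{"dx":0,"dy":-0.015,"dz":0,"turn":0,"jaw":0.0},{"dx":0,"dy":-0.03,"dz":0,"turn":0,"jaw":0.0},{"dx":0,"dy":-0.045,"dz":0,"turn":0,"jaw":0.0},{"dx":0,"dy":-0.06,"dz":0,"turn":0,"jaw":0.0},{"dx":0,"dy":-0.075,"dz":0,"turn":0,"jaw":0.0},{"dx":0,"dy":-0.088,"dz":0,"turn":0,"jaw":0.0},{"dx":0,"dy":-0.094,"dz":0,"turn":0,"jaw":0.0},{"dx":0,"dy":-0.098,"dz":0,"turn":0,"jaw":0.0}]'
python3 -m inch '[{"dx":0,"dy":-0.004,"dz":0,"turn":0,"jaw":0.0},{"dx":0,"dy":-0.007,"dz":0,"turn":0,"jaw":0.0},{"dx":0,"dy":-0.009,"dz":0,"turn":0,"jaw":0.0},{"dx":0,"dy":-0.009,"dz":0,"turn":0,"jaw":0.0}]'
```

```text
time_s: 3.35
tool_pos: [445.0, 296.7, 34.0]
tcp_rot: [0.723, 0.691, 0.002, 0.0]
ft_force: [2.1, 0.7, 5.7]
opening: 0.103
finger_force: 25.0
time_s: 3.75
tool_pos: [440.9, 296.9, 34.0]
tcp_rot: [0.724, 0.69, 0.005, 0.002]
ft_force: [13.4, 0.2, -6.7]
opening: 0.107
finger_force: 25.0
```

```bash
python3 -m inch '[{"dx":0,"dy":0.002,"dz":0,"turn":0,"jaw":0.03},{"dx":0,"dy":0.002,"dz":0,"turn":0,"jaw":0.03},{"dx":0,"dy":0.002,"dz":0,"turn":0,"jaw":0.03},{"dx":0,"dy":0.002,"dz":-0.03,"turn":0,"jaw":0.03},{"dx":0,"dy":0.002,"dz":-0.07,"turn":0,"jaw":0.08},{"dx":0,"dy":0.002,"dz":-0.11,"turn":0,"jaw":0.08},{"dx":0,"dy":0.002,"dz":-0.15,"turn":0,"jaw":0.08},{"dx":0,"dy":0.002,"dz":-0.15,"turn":0,"jaw":0.08}]'
python3 - <<'E'
from h import *
P,_=cloud("scene"); box=(350,700,-400,460)
for a,b in ((74,90),(24,36),(95,108),(53,60),(9,15)): print(*blobs(P,a,b,box,40),sep="\n")
tool(454.5,-217,150,10)
E
```

```text
time_s: 4.55
tool_pos: [439.0, 297.5, 187.4]
tcp_rot: [0.723, 0.691, 0.004, -0.0]
ft_force: [0.7, 0.3, -0.0]
opening: 0.664
finger_force: 0.0
([358.0, 147.0], 75, [676.5, 139.8], [12.0, 45.6], 83.2, 81.9)
([277.0, 249.0], 290, [445.4, -160.1], [47.3, 43.1], 86.6, 80.2)
([325.0, 260.0], 308, [549.1, -200.6], [44.1, 45.8], 34.3, 80.2)
([284.0, 270.0], 315, [456.0, -217.3], [46.2, 44.5], 39.1, 80.2)
([290.0, 292.0], 347, [466.0, -273.8], [45.5, 44.9], 65.5, 80.2)
([314.0, 99.0], 183, [586.0, 418.3], [15.7, 172.1], 88.4, 30.4)
([325.0, 160.0], 262, [587.4, 152.7], [21.8, 226.2], 86.6, 30.1)
([285.0, 211.0], 514, [470.3, -10.0], [65.1, 62.7], 75.5, 30.2)
([318.0, 244.0], 57, [540.2, -125.8], [16.4, 42.5], 86.8, 29.9)
([333.0, 285.0], 52, [562.3, -239.8], [15.1, 40.2], 81.3, 30.2)
([315.0, 309.0], 204, [517.9, -293.5], [164.3, 6.7], 9.4, 30.3)
([353.0, 113.0], 977, [677.3, 282.3], [45.2, 295.4], 0.1, 102.1)
([284.0, 126.0], 247, [482.6, 292.9], [289.5, 18.4], 87.1, 56.0)
([327.0, 236.0], 44, [563.2, -121.5], [21.1, 22.4], 36.4, 54.4)
([303.0, 262.0], 443, [499.3, -182.0], [121.2, 63.4], 87.6, 54.3)
([339.0, 274.0], 95, [573.9, -228.6], [37.0, 33.4], 22.6, 54.4)
([274.0, 284.0], 69, [432.6, -233.4], [18.1, 37.8], 9.8, 54.8)
([314.0, 295.0], 158, [517.8, -265.1], [36.1, 60.1], 10.7, 54.2)
([280.0, 303.0], 116, [442.5, -281.0], [27.8, 56.5], 20.5, 54.6)
([304.0, 302.0], 50, [490.3, -287.7], [19.8, 23.4], 84.7, 54.0)
([316.0, 129.0], 2454, [580.5, 312.1], [232.1, 174.5], 87.3, 12.2)
tcp [437.6 296.8 184.8] tooly deg -2.6 d [-0.5126  0.0401  0.033 ] turn rad -0.22 q7 -0.61
```

```bash
python3 -m inch '[{"dx":-0.04,"dy":0.0,"dz":0,"turn":-0.03,"jaw":0.08},{"dx":-0.09,"dy":0.005,"dz":0,"turn":-0.06,"jaw":0.08},{"dx":-0.14,"dy":0.01,"dz":0,"turn":-0.09,"jaw":0.08},{"dx":-0.19,"dy":0.01,"dz":0,"turn":-0.12,"jaw":0.08},{"dx":-0.24,"dy":0.015,"dz":0,"turn":-0.15,"jaw":0.08},{"dx":-0.29,"dy":0.02,"dz":0,"turn":-0.18,"jaw":0.08},{"dx":-0.34,"dy":0.02,"dz":0,"turn":-0.2,"jaw":0.08},{"dx":-0.385,"dy":0.023,"dz":0,"turn":-0.22,"jaw":0.08}]'
python3 -c "
from h import *
tool(444.5,-160,150,10)
P,im=cloud('wrist'); cv2.imwrite('pics/w2.png',im); print(*blobs(P,74,90,(380,640,-330,-90),60),sep='\n'); print(*blobs(P,24,36,(400,560,-60,60),60),sep='\n')
"
```

```text
time_s: 5.4
tool_pos: [440.2, -91.7, 181.3]
tcp_rot: [0.643, 0.766, -0.001, -0.001]
ft_force: [1.1, 0.2, 0.5]
opening: 0.911
finger_force: 0.0
tcp [440.2 -91.7 181.3] tooly deg 10.0 d [-0.0681 -0.0075  0.0313] turn rad 0.0 q7 0.39
([310.0, 266.0], 1622, [445.0, -157.1], [44.8, 46.1], 7.9, 79.7)
([310.0, 299.0], 151, [450.5, -195.1], [32.1, 7.1], 9.2, 77.9)
([311.0, 350.0], 790, [463.7, -265.2], [46.1, 32.7], 10.3, 79.5)
([359.0, 114.0], 3686, [469.2, -7.7], [63.2, 63.0], 75.7, 29.7)
```

View pics/w2.png

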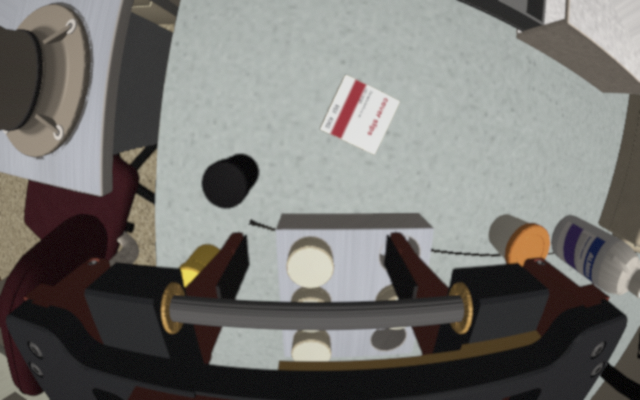

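The wrist view shows the first jar lid at (310,264), two more below it, the carton at (360,115), and the black look-alike well clear at (229,183). I'll go down on the first jar.

```bash
python3 -m inch '[{"dx":-0.035,"dy":-0.004,"dz":0,"turn":0,"jaw":0.08},{"dx":-0.067,"dy":-0.007,"dz":0.01,"turn":0,"jaw":0.08},{"dx":-0.067,"dy":-0.007,"dz":0.05,"turn":0,"jaw":0.08},{"dx":-0.067,"dy":-0.007,"dz":0.08,"turn":0,"jaw":0.08},{"dx":-0.067,"dy":-0.007,"dz":0.105,"turn":0,"jaw":0.08},{"dx":-0.067,"dy":-0.007,"dz":0.12,"turn":0,"jaw":0.08},{"dx":-0.067,"dy":-0.007,"dz":0.123,"turn":0,"jaw":0.08},{"dx":-0.067,"dy":-0.007,"dz":0.123,"turn":0,"jaw":0.08}]'
python3 -m inch '[{"dx":0,"dy":0,"dz":0,"turn":0,"jaw":0.035},{"dx":0,"dy":0,"dz":0,"turn":0,"jaw":0.035},{"dx":0,"dy":0,"dz":0,"turn":0,"jaw":0.035},{"dx":0,"dy":0,"dz":0,"turn":0,"jaw":0.035},{"dx":0,"dy":0,"dz":0,"turn":0,"jaw":0.035},{"dx":0,"dy":0,"dz":0,"turn":0,"jaw":0.035}]' 20
```

```text
time_s: 6.25
tool_pos: [445.8, -156.7, 58.7]
tcp_rot: [0.643, 0.766, -0.001, -0.001]
ft_force: [0.2, -0.9, 0.4]
opening: 0.909
finger_force: 0.0
time_s: 6.85
tool_pos: [446.5, -157.1, 59.9]
tcp_rot: [0.643, 0.766, -0.0, -0.0]
ft_force: [-3.7, 0.3, 5.6]
opening: 0.522
finger_force: 20.0
```

```bash
python3 -m inch '[{"dx":0,"dy":0,"dz":-0.015,"turn":0,"jaw":0.035},{"dx":0,"dy":0,"dz":-0.04,"turn":0,"jaw":0.035},{"dx":0,"dy":0,"dz":-0.075,"turn":0,"jaw":0.035},{"dx":0,"dy":0,"dz":-0.11,"turn":0,"jaw":0.035},{"dx":0,"dy":0,"dz":-0.13,"turn":0,"jaw":0.035},{"dx":0,"dy":0,"dz":-0.13,"turn":0,"jaw":0.035}]'
python3 -c "
from h import *
tool(601,191.6,190,87)"
```

```text
time_s: 7.45
tool_pos: [448.8, -157.3, 192.0]
tcp_rot: [0.643, 0.766, 0.002, 0.002]
ft_force: [-0.3, 0.4, -1.0]
opening: 0.527
finger_force: 20.0
tcp [ 448.8 -157.3  192. ] tooly deg 10.0 d [0.3173 0.2103 0.003 ] turn rad -1.344 q7 0.57
```

```bash
python3 -m inch '[{"dx":0.025,"dy":0.02,"dz":0,"turn":-0.14,"jaw":0.035},{"dx":0.06,"dy":0.04,"dz":0,"turn":-0.28,"jaw":0.035},{"dx":0.1,"dy":0.065,"dz":0,"turn":-0.42,"jaw":0.035},{"dx":0.14,"dy":0.09,"dz":0,"turn":-0.56,"jaw":0.035},{"dx":0.18,"dy":0.12,"dz":0,"turn":-0.7,"jaw":0.035},{"dx":0.22,"dy":0.145,"dz":0,"turn":-0.84,"jaw":0.035},{"dx":0.255,"dy":0.17,"dz":0,"turn":-0.98,"jaw":0.035},{"dx":0.285,"dy":0.19,"dz":0,"turn":-1.12,"jaw":0.035}]'
python3 -c "
from h import *
tool(601,191.6,190,87)"
```

```text
time_s: 8.25
tool_pos: [584.5, 159.4, 187.5]
tcp_rot: [0.134, 0.991, -0.0, -0.001]
ft_force: [0.0, -0.6, -1.1]
opening: 0.524
finger_force: 20.0
tcp [584.5 159.4 187.5] tooly deg 74.6 d [-0.0073  0.0354 -0.0026] turn rad -0.217 q7 1.07
```

```bash
python3 -m inch '[{"dx":-0.004,"dy":0.018,"dz":0,"turn":-0.11,"jaw":0.035},{"dx":-0.007,"dy":0.032,"dz":0,"turn":-0.2,"jaw":0.035},{"dx":-0.007,"dy":0.035,"dz":0,"turn":-0.217,"jaw":0.035},{"dx":-0.007,"dy":0.035,"dz":0.03,"turn":-0.217,"jaw":0.035},{"dx":-0.007,"dy":0.035,"dz":0.06,"turn":-0.217,"jaw":0.035},{"dx":-0.007,"dy":0.035,"dz":0.08,"turn":-0.217,"jaw":0.035},{"dx":-0.007,"dy":0.035,"dz":0.08,"turn":-0.217,"jaw":0.035}]'
python3 -c "
from h import *
tool(601,191.6,64.5,87)"
```

```text
time_s: 8.95
tool_pos: [598.0, 186.5, 105.6]
tcp_rot: [0.031, 1.0, -0.002, -0.003]
ft_force: [0.3, -0.2, -0.5]
opening: 0.525
finger_force: 20.0
tcp [598.  186.5 105.6] tooly deg 86.4 d [-0.0029  0.0055  0.0411] turn rad -0.01 q7 1.25
```

```bash
python3 -m inch '[{"dx":0,"dy":0.002,"dz":0.015,"turn":0,"jaw":0.035},{"dx":0,"dy":0.002,"dz":0.028,"turn":0,"jaw":0.035},{"dx":0,"dy":0.002,"dz":0.036,"turn":0,"jaw":0.035},{"dx":0,"dy":0.002,"dz":0.038,"turn":0,"jaw":0.035},{"dx":0,"dy":0.002,"dz":0.038,"turn":0,"jaw":0.035},{"dx":0,"dy":0.002,"dz":0.038,"turn":0,"jaw":0.035}]'
```

```text
time_s: 9.55
tool_pos: [601.7, 190.3, 72.2]
tcp_rot: [0.03, 1.0, 0.0, 0.0]
ft_force: [-0.2, 0.2, -1.3]
opening: 0.524
finger_force: 20.0
```

```bash
python3 -m inch '[{"dx":0,"dy":0,"dz":0.003,"turn":0,"jaw":0.035},{"dx":0,"dy":0,"dz":0.006,"turn":0,"jaw":0.035},{"dx":0,"dy":0,"dz":0.006,"turn":0,"jaw":0.035},{"dx":0,"dy":0,"dz":0.006,"turn":0,"jaw":0.035}]'
```

```text
time_s: 9.95
tool_pos: [601.2, 190.3, 65.6]
tcp_rot: [0.03, 1.0, -0.0, -0.0]
ft_force: [0.5, 0.4, -0.3]
opening: 0.525
finger_force: 20.0
```

```bash
python3 -m inch '[{"dx":0,"dy":0,"dz":0.002,"turn":0,"jaw":0.035},{"dx":0,"dy":0,"dz":0.002,"turn":0,"jaw":0.035}]'
python3 -m inch '[{"dx":0,"dy":0,"dz":0,"turn":0,"jaw":0.055},{"dx":0,"dy":0,"dz":0,"turn":0,"jaw":0.07},{"dx":0,"dy":0,"dz":0,"turn":0,"jaw":0.075},{"dx":0,"dy":0,"dz":-0.02,"turn":0,"jaw":0.075},{"dx":0,"dy":0,"dz":-0.06,"turn":0,"jaw":0.075},{"dx":0,"dy":0,"dz":-0.1,"turn":0,"jaw":0.08},{"dx":0,"dy":0,"dz":-0.12,"turn":0,"jaw":0.08},{"dx":0,"dy":0,"dz":-0.12,"turn":0,"jaw":0.08}]'
python3 -c "
from h import *
tool(455,-216,185,10)
P,im=cloud('scene'); print(*blobs(P,74,92,(400,660,-330,420),60),sep='\n')"
```

```text
time_s: 10.15
tool_pos: [601.6, 190.4, 64.0]
tcp_rot: [0.03, 1.0, 0.0, 0.0]
ft_force: [-0.7, 0.5, 1.7]
opening: 0.525
finger_force: 20.0
time_s: 10.95
tool_pos: [603.3, 190.9, 187.2]
tcp_rot: [0.03, 1.0, 0.001, 0.003]
ft_force: [0.7, 0.8, 0.4]
opening: 0.912
finger_force: 0.0
tcp [603.3 190.9 187.2] tooly deg 86.6 d [ 1.236e-01 -4.151e-01  2.000e-04] turn rad 1.336 q7 1.22
([329.0, 138.0], 197, [603.5, 185.6], [48.2, 43.2], 83.7, 83.4)
([325.0, 260.0], 306, [548.2, -201.4], [46.4, 44.3], 82.8, 80.0)
([284.0, 270.0], 322, [456.3, -217.0], [45.0, 44.7], 2.7, 80.1)
([290.0, 292.0], 346, [465.8, -274.3], [45.7, 44.5], 73.1, 80.3)
```

```bash
python3 -m inch '[{"dx":0.01,"dy":-0.04,"dz":0,"turn":0.14,"jaw":0.08},{"dx":0.022,"dy":-0.085,"dz":0,"turn":0.28,"jaw":0.08},{"dx":0.036,"dy":-0.13,"dz":0,"turn":0.42,"jaw":0.08},{"dx":0.05,"dy":-0.175,"dz":0,"turn":0.56,"jaw":0.08},{"dx":0.065,"dy":-0.22,"dz":0,"turn":0.7,"jaw":0.08},{"dx":0.08,"dy":-0.265,"dz":0,"turn":0.84,"jaw":0.08},{"dx":0.092,"dy":-0.31,"dz":0,"turn":0.98,"jaw":0.08},{"dx":0.105,"dy":-0.355,"dz":0,"turn":1.12,"jaw":0.08}]'
python3 -c "
from h import *
tool(455.5,-216,59,10)"
```

```text
time_s: 11.8
tool_pos: [473.3, -159.0, 182.3]
tcp_rot: [0.559, 0.829, -0.001, -0.001]
ft_force: [1.6, 0.3, -0.5]
opening: 0.911
finger_force: 0.0
tcp [ 473.3 -159.   182.3] tooly deg 22.1 d [-0.0462 -0.0377  0.1233] turn rad 0.211 q7 0.8
```

```bash
python3 -m inch '[{"dx":-0.025,"dy":-0.02,"dz":0,"turn":0.12,"jaw":0.08},{"dx":-0.043,"dy":-0.035,"dz":0.01,"turn":0.21,"jaw":0.08},{"dx":-0.043,"dy":-0.035,"dz":0.03,"turn":0.21,"jaw":0.08},{"dx":-0.043,"dy":-0.035,"dz":0.06,"turn":0.21,"jaw":0.08},{"dx":-0.043,"dy":-0.035,"dz":0.07,"turn":0.21,"jaw":0.08},{"dx":-0.043,"dy":-0.035,"dz":0.07,"turn":0.21,"jaw":0.08},{"dx":-0.043,"dy":-0.035,"dz":0.07,"turn":0.21,"jaw":0.08}]'
python3 -c "
from h import *
tool(455.5,-216,59,10)"
```

```text
time_s: 12.5
tool_pos: [459.2, -211.0, 113.8]
tcp_rot: [0.64, 0.768, -0.0, -0.0]
ft_force: [1.1, 0.2, -0.4]
opening: 0.913
finger_force: 0.0
tcp [ 459.2 -211.   113.8] tooly deg 10.4 d [-0.0043 -0.0045  0.0548] turn rad 0.007 q7 0.83
```

```bash
python3 -m inch '[{"dx":-0.004,"dy":-0.004,"dz":0.0,"turn":0,"jaw":0.08},{"dx":-0.004,"dy":-0.004,"dz":0.02,"turn":0,"jaw":0.08},{"dx":-0.004,"dy":-0.004,"dz":0.04,"turn":0,"jaw":0.08},{"dx":-0.004,"dy":-0.004,"dz":0.052,"turn":0,"jaw":0.08},{"dx":-0.004,"dy":-0.004,"dz":0.054,"turn":0,"jaw":0.08},{"dx":-0.004,"dy":-0.004,"dz":0.054,"turn":0,"jaw":0.08}]'
python3 -m inch '[{"dx":0,"dy":0,"dz":0,"turn":0,"jaw":0.035},{"dx":0,"dy":0,"dz":0,"turn":0,"jaw":0.035},{"dx":0,"dy":0,"dz":0,"turn":0,"jaw":0.035},{"dx":0,"dy":0,"dz":0,"turn":0,"jaw":0.035},{"dx":0,"dy":0,"dz":0,"turn":0,"jaw":0.035},{"dx":0,"dy":0,"dz":0,"turn":0,"jaw":0.035}]' 20
python3 -m inch '[{"dx":0,"dy":0,"dz":-0.015,"turn":0,"jaw":0.035},{"dx":0,"dy":0,"dz":-0.04,"turn":0,"jaw":0.035},{"dx":0,"dy":0,"dz":-0.075,"turn":0,"jaw":0.035},{"dx":0,"dy":0,"dz":-0.11,"turn":0,"jaw":0.035},{"dx":0,"dy":0,"dz":-0.13,"turn":0,"jaw":0.035},{"dx":0,"dy":0,"dz":-0.13,"turn":0,"jaw":0.035}]'
python3 -c "
from h import *
tool(541,194,190,87)"
```

```text
time_s: 13.1
tool_pos: [456.2, -215.8, 60.0]
tcp_rot: [0.64, 0.768, 0.0, 0.0]
ft_force: [0.4, -0.0, -0.5]
opening: 0.913
finger_force: 0.0
time_s: 13.7
tool_pos: [456.1, -215.6, 59.8]
tcp_rot: [0.64, 0.768, 0.0, 0.0]
ft_force: [-0.2, -0.5, 1.7]
opening: 0.52
finger_force: 20.0
time_s: 14.3
tool_pos: [457.6, -216.2, 192.0]
tcp_rot: [0.64, 0.768, 0.001, 0.002]
ft_force: [-0.4, -0.4, -1.0]
opening: 0.523
finger_force: 20.0
tcp [ 457.6 -216.2  192. ] tooly deg 10.4 d [0.3885 0.1559 0.0022] turn rad -1.337 q7 0.74
```

```bash
python3 -m inch '[{"dx":0.03,"dy":0.012,"dz":0,"turn":-0.14,"jaw":0.035},{"dx":0.07,"dy":0.03,"dz":0,"turn":-0.28,"jaw":0.035},{"dx":0.115,"dy":0.047,"dz":0,"turn":-0.42,"jaw":0.035},{"dx":0.16,"dy":0.065,"dz":0,"turn":-0.56,"jaw":0.035},{"dx":0.205,"dy":0.083,"dz":0,"turn":-0.7,"jaw":0.035},{"dx":0.25,"dy":0.1,"dz":0,"turn":-0.84,"jaw":0.035},{"dx":0.295,"dy":0.118,"dz":0,"turn":-0.98,"jaw":0.035},{"dx":0.335,"dy":0.135,"dz":0,"turn":-1.12,"jaw":0.035}]'
python3 -c "
from h import *
tool(541,194,190,87)"
```

```text
time_s: 15.1
tool_pos: [527.5, 140.9, 187.9]
tcp_rot: [0.131, 0.991, -0.0, -0.001]
ft_force: [0.6, -0.5, -0.2]
opening: 0.522
finger_force: 20.0
tcp [527.5 140.9 187.9] tooly deg 75.0 d [ 0.0007  0.0548 -0.0021] turn rad -0.21 q7 1.06
```

```bash
python3 -m inch '[{"dx":0,"dy":0.025,"dz":0,"turn":-0.11,"jaw":0.035},{"dx":0,"dy":0.045,"dz":0,"turn":-0.2,"jaw":0.035},{"dx":0,"dy":0.052,"dz":0,"turn":-0.21,"jaw":0.035},{"dx":0,"dy":0.052,"dz":0.0,"turn":-0.21,"jaw":0.035},{"dx":0,"dy":0.052,"dz":0.02,"turn":-0.21,"jaw":0.035},{"dx":0,"dy":0.052,"dz":0.05,"turn":-0.21,"jaw":0.035},{"dx":0,"dy":0.052,"dz":0.06,"turn":-0.21,"jaw":0.035},{"dx":0,"dy":0.052,"dz":0.06,"turn":-0.21,"jaw":0.035}]'
python3 -c "
from h import *
tool(541,191,64.5,87)"
```

```text
time_s: 15.9
tool_pos: [541.0, 186.6, 128.1]
tcp_rot: [0.031, 1.0, -0.001, -0.002]
ft_force: [-0.4, 0.6, -0.9]
opening: 0.519
finger_force: 20.0
tcp [541.  186.6 128.1] tooly deg 86.4 d [0.0001 0.0046 0.0636] turn rad -0.01 q7 1.2
```

```bash
python3 -m inch '[{"dx":0,"dy":0.003,"dz":0.02,"turn":0,"jaw":0.035},{"dx":0,"dy":0.003,"dz":0.04,"turn":0,"jaw":0.035},{"dx":0,"dy":0.003,"dz":0.052,"turn":0,"jaw":0.035},{"dx":0,"dy":0.003,"dz":0.058,"turn":0,"jaw":0.035},{"dx":0,"dy":0.003,"dz":0.061,"turn":0,"jaw":0.035},{"dx":0,"dy":0.003,"dz":0.061,"turn":0,"jaw":0.035},{"dx":0,"dy":0.003,"dz":0.061,"turn":0,"jaw":0.035}]'
```

```text
time_s: 16.6
tool_pos: [543.1, 191.5, 69.4]
tcp_rot: [0.03, 1.0, 0.0, 0.001]
ft_force: [0.4, 0.2, -0.8]
opening: 0.526
finger_force: 20.0
```

```bash
python3 -m inch '[{"dx":0,"dy":0,"dz":0.003,"turn":0,"jaw":0.035},{"dx":0,"dy":0,"dz":0.005,"turn":0,"jaw":0.035},{"dx":0,"dy":0,"dz":0.005,"turn":0,"jaw":0.035},{"dx":0,"dy":0,"dz":0.005,"turn":0,"jaw":0.035}]'
python3 -m inch '[{"dx":0,"dy":0,"dz":0.001,"turn":0,"jaw":0.035},{"dx":0,"dy":0,"dz":0.001,"turn":0,"jaw":0.035}]'
```

```text
time_s: 17.0
tool_pos: [542.7, 191.5, 63.8]
tcp_rot: [0.03, 1.0, 0.0, 0.0]
ft_force: [-0.3, 0.4, 0.3]
opening: 0.528
finger_force: 20.0
time_s: 17.2
tool_pos: [543.4, 191.5, 63.7]
tcp_rot: [0.03, 1.0, 0.0, 0.001]
ft_force: [-1.7, -1.9, 8.1]
opening: 0.523
finger_force: 20.0
```

Contact. Release, and go for jar 3.

```bash
python3 -m inch '[{"dx":0,"dy":0,"dz":0,"turn":0,"jaw":0.055},{"dx":0,"dy":0,"dz":0,"turn":0,"jaw":0.07},{"dx":0,"dy":0,"dz":0,"turn":0,"jaw":0.075},{"dx":0,"dy":0,"dz":-0.02,"turn":0,"jaw":0.075},{"dx":0,"dy":0,"dz":-0.06,"turn":0,"jaw":0.075},{"dx":0,"dy":0,"dz":-0.1,"turn":0,"jaw":0.08},{"dx":0,"dy":0,"dz":-0.12,"turn":0,"jaw":0.08},{"dx":0,"dy":0,"dz":-0.12,"turn":0,"jaw":0.08}]'
python3 -c "
from h import *
tool(465.5,-272.5,185,10)"
```

```text
time_s: 18.0
tool_pos: [544.4, 192.1, 185.8]
tcp_rot: [0.03, 1.0, 0.001, 0.003]
ft_force: [-0.3, 1.1, 0.1]
opening: 0.911
finger_force: 0.0
tcp [544.4 192.1 185.8] tooly deg 86.6 d [ 0.0509 -0.4685 -0.0009] turn rad 1.336 q7 1.18
```

```bash
python3 -m inch '[{"dx":0.005,"dy":-0.04,"dz":0,"turn":0.14,"jaw":0.08},{"dx":0.009,"dy":-0.088,"dz":0,"turn":0.28,"jaw":0.08},{"dx":0.014,"dy":-0.136,"dz":0,"turn":0.42,"jaw":0.08},{"dx":0.02,"dy":-0.184,"dz":0,"turn":0.56,"jaw":0.08},{"dx":0.025,"dy":-0.232,"dz":0,"turn":0.7,"jaw":0.08},{"dx":0.03,"dy":-0.28,"dz":0,"turn":0.84,"jaw":0.08},{"dx":0.036,"dy":-0.328,"dz":0,"turn":0.98,"jaw":0.08},{"dx":0.042,"dy":-0.375,"dz":0,"turn":1.12,"jaw":0.08}]'
python3 -c "
from h import *
tool(465.5,-272.5,110,10)"
```

```text
time_s: 18.8
tool_pos: [476.8, -182.0, 181.6]
tcp_rot: [0.559, 0.829, -0.0, -0.001]
ft_force: [1.5, -0.1, -0.1]
opening: 0.912
finger_force: 0.0
tcp [ 476.8 -182.   181.6] tooly deg 22.1 d [-0.0797 -0.0444  0.0716] turn rad 0.211 q7 0.86
```

```bash
python3 -m inch '[{"dx":-0.03,"dy":-0.018,"dz":0,"turn":0.1,"jaw":0.08},{"dx":-0.065,"dy":-0.035,"dz":0,"turn":0.2,"jaw":0.08},{"dx":-0.077,"dy":-0.043,"dz":0,"turn":0.211,"jaw":0.08},{"dx":-0.077,"dy":-0.043,"dz":0.02,"turn":0.211,"jaw":0.08},{"dx":-0.077,"dy":-0.043,"dz":0.05,"turn":0.211,"jaw":0.08},{"dx":-0.077,"dy":-0.043,"dz":0.07,"turn":0.211,"jaw":0.08},{"dx":-0.077,"dy":-0.043,"dz":0.07,"turn":0.211,"jaw":0.08},{"dx":-0.077,"dy":-0.043,"dz":0.07,"turn":0.211,"jaw":0.08}]'
python3 -c "
from h import *
tool(465.5,-272.5,59,10)"
```

```text
time_s: 19.6
tool_pos: [467.4, -267.5, 112.3]
tcp_rot: [0.64, 0.768, -0.0, -0.001]
ft_force: [0.7, -0.3, 0.6]
opening: 0.912
finger_force: 0.0
tcp [ 467.4 -267.5  112.3] tooly deg 10.4 d [-0.0046 -0.0027  0.0533] turn rad 0.006 q7 0.96
```

```bash
python3 -m inch '[{"dx":-0.004,"dy":-0.002,"dz":0.0,"turn":0,"jaw":0.08},{"dx":-0.004,"dy":-0.002,"dz":0.02,"turn":0,"jaw":0.08},{"dx":-0.004,"dy":-0.002,"dz":0.04,"turn":0,"jaw":0.08},{"dx":-0.004,"dy":-0.002,"dz":0.051,"turn":0,"jaw":0.08},{"dx":-0.004,"dy":-0.002,"dz":0.053,"turn":0,"jaw":0.08},{"dx":-0.004,"dy":-0.002,"dz":0.053,"turn":0,"jaw":0.08}]'
python3 -m inch '[{"dx":0,"dy":0,"dz":0,"turn":0,"jaw":0.035},{"dx":0,"dy":0,"dz":0,"turn":0,"jaw":0.035},{"dx":0,"dy":0,"dz":0,"turn":0,"jaw":0.035},{"dx":0,"dy":0,"dz":0,"turn":0,"jaw":0.035},{"dx":0,"dy":0,"dz":0,"turn":0,"jaw":0.035},{"dx":0,"dy":0,"dz":0,"turn":0,"jaw":0.035}]' 20
python3 -m inch '[{"dx":0,"dy":0,"dz":-0.015,"turn":0,"jaw":0.035},{"dx":0,"dy":0,"dz":-0.04,"turn":0,"jaw":0.035},{"dx":0,"dy":0,"dz":-0.075,"turn":0,"jaw":0.035},{"dx":0,"dy":0,"dz":-0.11,"turn":0,"jaw":0.035},{"dx":0,"dy":0,"dz":-0.13,"turn":0,"jaw":0.035},{"dx":0,"dy":0,"dz":-0.13,"turn":0,"jaw":0.035}]'
python3 -c "
from h import *
tool(605.5,276.5,190,87)"
```

```text
time_s: 20.2
tool_pos: [466.8, -272.6, 60.2]
tcp_rot: [0.641, 0.768, 0.0, 0.0]
ft_force: [-0.3, -0.5, 0.8]
opening: 0.909
finger_force: 0.0
time_s: 20.8
tool_pos: [466.6, -272.4, 59.8]
tcp_rot: [0.641, 0.768, 0.0, 0.0]
ft_force: [-0.5, -0.1, 1.5]
opening: 0.522
finger_force: 20.0
time_s: 21.4
tool_pos: [468.0, -273.4, 193.1]
tcp_rot: [0.641, 0.768, 0.001, 0.003]
ft_force: [0.1, -0.1, -2.3]
opening: 0.524
finger_force: 20.0
tcp [ 468.  -273.4  193.1] tooly deg 10.3 d [0.5165 0.2335 0.003 ] turn rad -1.339 q7 0.88
```

```bash
python3 -m inch '[{"dx":0.03,"dy":0.012,"dz":0,"turn":-0.14,"jaw":0.035},{"dx":0.07,"dy":0.03,"dz":0,"turn":-0.28,"jaw":0.035},{"dx":0.115,"dy":0.05,"dz":0,"turn":-0.42,"jaw":0.035},{"dx":0.16,"dy":0.07,"dz":0,"turn":-0.56,"jaw":0.035},{"dx":0.205,"dy":0.09,"dz":0,"turn":-0.7,"jaw":0.035},{"dx":0.25,"dy":0.11,"dz":0,"turn":-0.84,"jaw":0.035},{"dx":0.295,"dy":0.13,"dz":0,"turn":-0.98,"jaw":0.035},{"dx":0.34,"dy":0.15,"dz":0,"turn":-1.12,"jaw":0.035}]'
python3 -c "
from h import *
tool(605.5,276.5,190,87)"
```

```text
time_s: 22.2
tool_pos: [552.6, 91.0, 188.8]
tcp_rot: [0.132, 0.991, -0.0, -0.001]
ft_force: [0.6, -0.1, -0.8]
opening: 0.521
finger_force: 20.0
tcp [552.6  91.  188.8] tooly deg 74.8 d [-0.0025  0.1929 -0.0013] turn rad -0.213 q7 1.17
```

```bash
python3 -m inch '[{"dx":0,"dy":0.04,"dz":0,"turn":-0.06,"jaw":0.035},{"dx":0,"dy":0.085,"dz":0,"turn":-0.12,"jaw":0.035},{"dx":-0.001,"dy":0.13,"dz":0,"turn":-0.18,"jaw":0.035},{"dx":-0.002,"dy":0.17,"dz":0,"turn":-0.213,"jaw":0.035},{"dx":-0.002,"dy":0.19,"dz":0,"turn":-0.213,"jaw":0.035},{"dx":-0.002,"dy":0.19,"dz":0,"turn":-0.213,"jaw":0.035},{"dx":-0.002,"dy":0.19,"dz":0.03,"turn":-0.213,"jaw":0.035},{"dx":-0.002,"dy":0.19,"dz":0.05,"turn":-0.213,"jaw":0.035}]'
python3 -c "
from h import *
tool(605,276.5,64,87)"
```

```text
time_s: 23.0
tool_pos: [605.2, 269.6, 137.7]
tcp_rot: [0.03, 1.0, -0.001, -0.001]
ft_force: [-1.0, -0.0, -1.3]
opening: 0.526
finger_force: 20.0
tcp [605.2 269.6 137.7] tooly deg 86.6 d [0.0005 0.007  0.0737] turn rad -0.007 q7 1.14
```

```bash
python3 -m inch '[{"dx":0.001,"dy":0.004,"dz":0.02,"turn":0,"jaw":0.035},{"dx":0.001,"dy":0.004,"dz":0.04,"turn":0,"jaw":0.035},{"dx":0.001,"dy":0.004,"dz":0.055,"turn":0,"jaw":0.035},{"dx":0.001,"dy":0.004,"dz":0.065,"turn":0,"jaw":0.035},{"dx":0.001,"dy":0.004,"dz":0.069,"turn":0,"jaw":0.035},{"dx":0.001,"dy":0.004,"dz":0.069,"turn":0,"jaw":0.035},{"dx":0.001,"dy":0.004,"dz":0.069,"turn":0,"jaw":0.035}]'
python3 -m inch '[{"dx":0,"dy":0,"dz":0.002,"turn":0,"jaw":0.035},{"dx":0,"dy":0,"dz":0.003,"turn":0,"jaw":0.035},{"dx":0,"dy":0,"dz":0.003,"turn":0,"jaw":0.035}]'
```

```text
time_s: 23.7
tool_pos: [605.8, 275.7, 71.5]
tcp_rot: [0.029, 1.0, 0.0, 0.001]
ft_force: [0.0, -0.2, 0.1]
opening: 0.525
finger_force: 20.0
time_s: 24.0
tool_pos: [605.3, 275.8, 67.8]
tcp_rot: [0.029, 1.0, 0.0, 0.0]
ft_force: [0.2, -0.1, -0.5]
opening: 0.525
finger_force: 20.0
```

```bash
python3 -m inch '[{"dx":0,"dy":0,"dz":0.002,"turn":0,"jaw":0.035},{"dx":0,"dy":0,"dz":0.004,"turn":0,"jaw":0.035},{"dx":0,"dy":0,"dz":0.004,"turn":0,"jaw":0.035},{"dx":0,"dy":0,"dz":0.004,"turn":0,"jaw":0.035}]'
python3 -m inch '[{"dx":0,"dy":0,"dz":0,"turn":0,"jaw":0.055},{"dx":0,"dy":0,"dz":0,"turn":0,"jaw":0.07},{"dx":0,"dy":0,"dz":0,"turn":0,"jaw":0.075},{"dx":0,"dy":0,"dz":-0.02,"turn":0,"jaw":0.075},{"dx":0,"dy":0,"dz":-0.06,"turn":0,"jaw":0.075},{"dx":0,"dy":0,"dz":-0.1,"turn":0,"jaw":0.08},{"dx":0,"dy":0,"dz":-0.12,"turn":0,"jaw":0.08},{"dx":0,"dy":0,"dz":-0.12,"turn":0,"jaw":0.08}]'
python3 -c "
from h import *
tool(548,-199.5,185,10)
P,im=cloud('scene'); print(*blobs(P,74,92,(400,660,-330,420),60),sep='\n'); print(*blobs(P,24,36,(380,600,-90,120),60),sep='\n')"
```

```text
time_s: 24.4
tool_pos: [605.4, 275.7, 63.8]
tcp_rot: [0.029, 1.0, 0.0, 0.0]
ft_force: [-0.5, -0.8, 1.2]
opening: 0.526
finger_force: 20.0
time_s: 25.2
tool_pos: [607.3, 276.4, 187.4]
tcp_rot: [0.029, 1.0, 0.002, 0.003]
ft_force: [0.7, -0.4, 0.0]
opening: 0.913
finger_force: 0.0
tcp [607.3 276.4 187.4] tooly deg 86.7 d [ 0.0316 -0.4786  0.0005] turn rad 1.338 q7 1.12
([326.0, 117.0], 180, [606.3, 271.4], [45.9, 47.9], 39.5, 83.7)
([329.0, 138.0], 195, [603.6, 186.2], [48.3, 43.4], 83.7, 83.6)
([307.0, 139.0], 198, [544.1, 187.8], [46.5, 43.3], 85.2, 83.6)
([325.0, 260.0], 307, [548.2, -200.7], [45.4, 44.3], 82.7, 80.2)
([285.0, 211.0], 510, [470.4, -9.9], [67.3, 62.5], 75.2, 30.5)
```

Three jars upright; now the last one.

```bash
python3 -m inch '[{"dx":0.003,"dy":-0.04,"dz":0,"turn":0.14,"jaw":0.08},{"dx":0.006,"dy":-0.088,"dz":0,"turn":0.28,"jaw":0.08},{"dx":0.009,"dy":-0.136,"dz":0,"turn":0.42,"jaw":0.08},{"dx":0.012,"dy":-0.184,"dz":0,"turn":0.56,"jaw":0.08},{"dx":0.015,"dy":-0.232,"dz":0,"turn":0.7,"jaw":0.08},{"dx":0.018,"dy":-0.28,"dz":0,"turn":0.84,"jaw":0.08},{"dx":0.022,"dy":-0.328,"dz":0,"turn":0.98,"jaw":0.08},{"dx":0.026,"dy":-0.375,"dz":0,"turn":1.12,"jaw":0.08}]'
python3 -c "
from h import *
tool(548,-199.5,110,10)"
```

```text
time_s: 26.05
tool_pos: [555.9, -98.9, 182.0]
tcp_rot: [0.558, 0.83, -0.001, -0.001]
ft_force: [1.0, -0.3, -0.4]
opening: 0.907
finger_force: 0.0
tcp [555.9 -98.9 182. ] tooly deg 22.2 d [-0.0902 -0.0451  0.0721] turn rad 0.213 q7 0.72
```

```bash
python3 -m inch '[{"dx":-0.04,"dy":-0.018,"dz":0,"turn":0.1,"jaw":0.08},{"dx":-0.075,"dy":-0.038,"dz":0,"turn":0.2,"jaw":0.08},{"dx":-0.089,"dy":-0.044,"dz":0,"turn":0.213,"jaw":0.08},{"dx":-0.089,"dy":-0.044,"dz":0.02,"turn":0.213,"jaw":0.08},{"dx":-0.089,"dy":-0.044,"dz":0.05,"turn":0.213,"jaw":0.08},{"dx":-0.089,"dy":-0.044,"dz":0.07,"turn":0.213,"jaw":0.08},{"dx":-0.089,"dy":-0.044,"dz":0.07,"turn":0.213,"jaw":0.08},{"dx":-0.089,"dy":-0.044,"dz":0.07,"turn":0.213,"jaw":0.08}]'
python3 -c "
from h import *
tool(548,-199.5,59,10)"
```

```text
time_s: 26.85
tool_pos: [550.7, -195.6, 113.0]
tcp_rot: [0.64, 0.768, -0.001, -0.001]
ft_force: [1.4, 0.3, 0.3]
opening: 0.91
finger_force: 0.0
tcp [ 550.7 -195.6  113. ] tooly deg 10.4 d [-0.0034 -0.0033  0.054 ] turn rad 0.007 q7 0.79
```

```bash
python3 -m inch '[{"dx":-0.003,"dy":-0.003,"dz":0.0,"turn":0,"jaw":0.08},{"dx":-0.003,"dy":-0.003,"dz":0.02,"turn":0,"jaw":0.08},{"dx":-0.003,"dy":-0.003,"dz":0.04,"turn":0,"jaw":0.08},{"dx":-0.003,"dy":-0.003,"dz":0.051,"turn":0,"jaw":0.08},{"dx":-0.003,"dy":-0.003,"dz":0.053,"turn":0,"jaw":0.08},{"dx":-0.003,"dy":-0.003,"dz":0.053,"turn":0,"jaw":0.08}]'
python3 -m inch '[{"dx":0,"dy":0,"dz":0,"turn":0,"jaw":0.035},{"dx":0,"dy":0,"dz":0,"turn":0,"jaw":0.035},{"dx":0,"dy":0,"dz":0,"turn":0,"jaw":0.035},{"dx":0,"dy":0,"dz":0,"turn":0,"jaw":0.035},{"dx":0,"dy":0,"dz":0,"turn":0,"jaw":0.035},{"dx":0,"dy":0,"dz":0,"turn":0,"jaw":0.035}]' 20
python3 -m inch '[{"dx":0,"dy":0,"dz":-0.015,"turn":0,"jaw":0.035},{"dx":0,"dy":0,"dz":-0.04,"turn":0,"jaw":0.035},{"dx":0,"dy":0,"dz":-0.075,"turn":0,"jaw":0.035},{"dx":0,"dy":0,"dz":-0.11,"turn":0,"jaw":0.035},{"dx":0,"dy":0,"dz":-0.13,"turn":0,"jaw":0.035},{"dx":0,"dy":0,"dz":-0.13,"turn":0,"jaw":0.035}]'
python3 -c "
from h import *
tool(545,278,190,87)"
```

```text
time_s: 27.45
tool_pos: [548.9, -200.0, 61.2]
tcp_rot: [0.641, 0.768, 0.0, 0.0]
ft_force: [-0.7, 0.3, -0.4]
opening: 0.911
finger_force: 0.0
time_s: 28.05
tool_pos: [548.8, -199.8, 60.8]
tcp_rot: [0.641, 0.768, 0.0, 0.0]
ft_force: [-0.4, 0.1, 1.1]
opening: 0.523
finger_force: 20.0
time_s: 28.65
tool_pos: [550.2, -200.7, 194.3]
tcp_rot: [0.641, 0.768, 0.001, 0.002]
ft_force: [-0.4, 0.1, -0.9]
opening: 0.528
finger_force: 20.0
tcp [ 550.2 -200.7  194.3] tooly deg 10.3 d [0.4719 0.0804 0.0039] turn rad -1.339 q7 0.73
```

```bash
python3 -m inch '[{"dx":0.03,"dy":0.005,"dz":0,"turn":-0.14,"jaw":0.035},{"dx":0.07,"dy":0.012,"dz":0,"turn":-0.28,"jaw":0.035},{"dx":0.117,"dy":0.02,"dz":0,"turn":-0.42,"jaw":0.035},{"dx":0.164,"dy":0.028,"dz":0,"turn":-0.56,"jaw":0.035},{"dx":0.211,"dy":0.036,"dz":0,"turn":-0.7,"jaw":0.035},{"dx":0.258,"dy":0.044,"dz":0,"turn":-0.84,"jaw":0.035},{"dx":0.305,"dy":0.052,"dz":0,"turn":-0.98,"jaw":0.035},{"dx":0.352,"dy":0.06,"dz":0,"turn":-1.12,"jaw":0.035}]'
python3 -c "
from h import *
tool(545,278,190,87)"
```

```text
time_s: 29.45
tool_pos: [543.4, 158.9, 189.8]
tcp_rot: [0.132, 0.991, -0.0, -0.001]
ft_force: [1.0, -0.0, -0.9]
opening: 0.524
finger_force: 20.0
tcp [543.4 158.9 189.8] tooly deg 74.8 d [ 0.0297  0.1154 -0.0003] turn rad -0.213 q7 1.05
```

```bash
python3 -m inch '[{"dx":0.01,"dy":0.035,"dz":0,"turn":-0.1,"jaw":0.035},{"dx":0.02,"dy":0.075,"dz":0,"turn":-0.2,"jaw":0.035},{"dx":0.03,"dy":0.105,"dz":0,"turn":-0.213,"jaw":0.035},{"dx":0.03,"dy":0.113,"dz":0,"turn":-0.213,"jaw":0.035},{"dx":0.03,"dy":0.113,"dz":0,"turn":-0.213,"jaw":0.035},{"dx":0.03,"dy":0.113,"dz":0.02,"turn":-0.213,"jaw":0.035},{"dx":0.03,"dy":0.113,"dz":0.05,"turn":-0.213,"jaw":0.035},{"dx":0.03,"dy":0.113,"dz":0.05,"turn":-0.213,"jaw":0.035}]'
python3 -c "
from h import *
tool(545,278,64,87)"
```

```text
time_s: 30.25
tool_pos: [543.7, 270.2, 137.0]
tcp_rot: [0.03, 1.0, -0.003, -0.003]
ft_force: [-2.1, -1.1, -1.4]
opening: 0.524
finger_force: 20.0
tcp [543.7 270.2 137. ] tooly deg 86.5 d [-0.0013  0.0083  0.0729] turn rad -0.008 q7 1.08
```

```bash
python3 -m inch '[{"dx":0,"dy":0.005,"dz":0.02,"turn":0,"jaw":0.035},{"dx":0,"dy":0.005,"dz":0.04,"turn":0,"jaw":0.035},{"dx":0,"dy":0.005,"dz":0.055,"turn":0,"jaw":0.035},{"dx":0,"dy":0.005,"dz":0.064,"turn":0,"jaw":0.035},{"dx":0,"dy":0.005,"dz":0.068,"turn":0,"jaw":0.035},{"dx":0,"dy":0.005,"dz":0.068,"turn":0,"jaw":0.035},{"dx":0,"dy":0.005,"dz":0.068,"turn":0,"jaw":0.035}]'
python3 -m inch '[{"dx":0,"dy":0,"dz":0.002,"turn":0,"jaw":0.035},{"dx":0,"dy":0,"dz":0.004,"turn":0,"jaw":0.035},{"dx":0,"dy":0,"dz":0.004,"turn":0,"jaw":0.035},{"dx":0,"dy":0,"dz":0.004,"turn":0,"jaw":0.035}]'
```

```text
time_s: 30.95
tool_pos: [546.8, 279.3, 73.4]
tcp_rot: [0.029, 1.0, 0.0, 0.0]
ft_force: [0.3, -0.5, -1.3]
opening: 0.523
finger_force: 20.0
time_s: 31.35
tool_pos: [546.2, 279.2, 68.7]
tcp_rot: [0.029, 1.0, 0.0, -0.0]
ft_force: [0.2, 0.5, -1.5]
opening: 0.521
finger_force: 20.0
```

```bash
python3 -m inch '[{"dx":0,"dy":0,"dz":0.002,"turn":0,"jaw":0.035},{"dx":0,"dy":0,"dz":0.004,"turn":0,"jaw":0.035},{"dx":0,"dy":0,"dz":0.004,"turn":0,"jaw":0.035},{"dx":0,"dy":0,"dz":0.004,"turn":0,"jaw":0.035}]'
python3 -m inch '[{"dx":0,"dy":0,"dz":0,"turn":0,"jaw":0.055},{"dx":0,"dy":0,"dz":0,"turn":0,"jaw":0.07},{"dx":0,"dy":0,"dz":0,"turn":0,"jaw":0.075},{"dx":0,"dy":0,"dz":-0.02,"turn":0,"jaw":0.075},{"dx":0,"dy":0,"dz":-0.06,"turn":0,"jaw":0.075},{"dx":0,"dy":0,"dz":-0.1,"turn":0,"jaw":0.087},{"dx":0,"dy":0,"dz":-0.12,"turn":0,"jaw":0.087},{"dx":0,"dy":0,"dz":-0.12,"turn":0,"jaw":0.087}]'
python3 -c "
from h import *
P,im=cloud('scene'); print(*blobs(P,74,92,(400,660,-330,420),60),sep='\n'); print(*blobs(P,24,36,(380,600,-90,120),60),sep='\n')
cv2.imwrite('pics/s3.png',im[80:330,200:440].repeat(2,0).repeat(2,1))
tool(470,-10,190,75.5)"
```

```text
time_s: 31.75
tool_pos: [546.5, 279.3, 64.8]
tcp_rot: [0.029, 1.0, 0.0, 0.0]
ft_force: [-0.5, -0.2, 1.4]
opening: 0.526
finger_force: 20.0
time_s: 32.55
tool_pos: [548.2, 280.1, 188.1]
tcp_rot: [0.029, 1.0, 0.002, 0.003]
ft_force: [0.8, 0.0, -0.1]
opening: 0.99
finger_force: 0.0
([326.0, 117.0], 178, [607.7, 271.1], [44.5, 45.6], 30.7, 83.4)
([305.0, 118.0], 178, [544.8, 275.9], [44.2, 48.6], 57.4, 83.8)
([329.0, 138.0], 199, [603.5, 185.2], [46.2, 43.4], 83.6, 83.6)
([307.0, 139.0], 195, [544.0, 186.2], [46.8, 43.2], 84.9, 83.7)
([285.0, 210.0], 509, [470.5, -9.6], [66.7, 62.5], 75.2, 30.3)
tcp [547.  279.6 185.8] tooly deg 86.7 d [ 0.0601 -0.2936 -0.0048] turn rad 0.195 q7 1.06
```

View pics/s3.png

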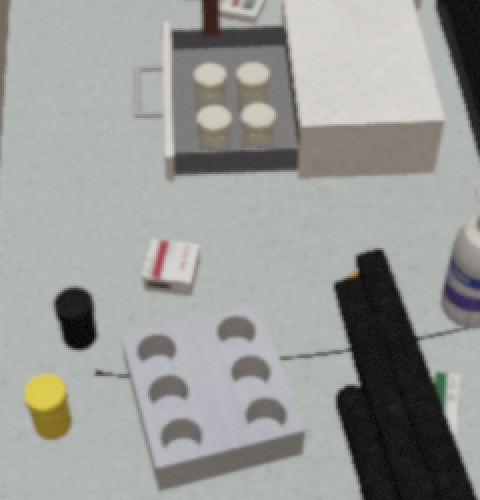

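The picture shows four jars upright in the drawer, all six pockets empty, and the carton at crop pixel (171,266). Next is the carton.

```bash
python3 -m inch '[{"dx":0.01,"dy":-0.04,"dz":0,"turn":0.03,"jaw":0.087},{"dx":0.02,"dy":-0.085,"dz":0,"turn":0.06,"jaw":0.087},{"dx":0.03,"dy":-0.13,"dz":0,"turn":0.1,"jaw":0.087},{"dx":0.04,"dy":-0.175,"dz":0,"turn":0.14,"jaw":0.087},{"dx":0.05,"dy":-0.22,"dz":0,"turn":0.18,"jaw":0.087},{"dx":0.056,"dy":-0.26,"dz":0,"turn":0.193,"jaw":0.087},{"dx":0.06,"dy":-0.285,"dz":0,"turn":0.193,"jaw":0.087},{"dx":0.06,"dy":-0.29,"dz":0,"turn":0.193,"jaw":0.087}]'
python3 -m inch '[{"dx":0,"dy":0,"dz":0.0,"turn":0,"jaw":0.087},{"dx":0,"dy":0,"dz":0.0,"turn":0,"jaw":0.087}]'
python3 -c "
from h import *
for n in ('scene','side','wrist'):
  P,im=cloud(n); print(n,*blobs(P,24,36,(380,600,-90,120),60),sep='\n')
cv2.imwrite('pics/w4.png',im)
tool(469.5,-8.5,100,75.5)"
```

```text
time_s: 33.4
tool_pos: [467.5, -10.1, 183.3]
tcp_rot: [0.128, 0.992, -0.001, -0.001]
ft_force: [0.3, -0.5, 0.5]
opening: 0.987
finger_force: 0.0
time_s: 33.6
tool_pos: [469.7, -5.4, 184.0]
tcp_rot: [0.124, 0.992, -0.0, -0.0]
ft_force: [0.3, 0.9, -0.4]
opening: 0.99
finger_force: 0.0
scene
([285.0, 210.0], 506, [470.9, -8.4], [69.1, 62.9], 75.7, 30.2)
side
([307.0, 214.0], 280, [466.5, -8.0], [71.9, 62.3], 76.2, 29.4)
wrist
([314.0, 187.0], 3471, [469.1, -7.4], [62.5, 63.1], 75.8, 29.7)
tcp [469.8  -5.4 184.3] tooly deg 75.8 d [-0.0005 -0.003   0.0843] turn rad 0.005 q7 1.31
```

View pics/w4.png

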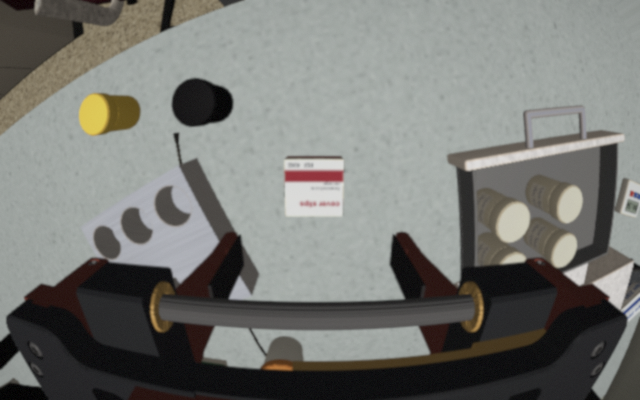

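The carton sits squarely between the fingers at (314,187), with the drawer and its four jars on the right.

```bash
python3 -m inch '[{"dx":0,"dy":-0.002,"dz":0.03,"turn":0,"jaw":0.087},{"dx":0,"dy":-0.002,"dz":0.07,"turn":0,"jaw":0.087},{"dx":0,"dy":-0.002,"dz":0.11,"turn":0,"jaw":0.087},{"dx":0,"dy":-0.002,"dz":0.14,"turn":0,"jaw":0.087},{"dx":0,"dy":-0.002,"dz":0.16,"turn":0,"jaw":0.087},{"dx":0,"dy":-0.002,"dz":0.17,"turn":0,"jaw":0.087},{"dx":0,"dy":-0.002,"dz":0.174,"turn":0,"jaw":0.087},{"dx":0,"dy":-0.002,"dz":0.174,"turn":0,"jaw":0.087}]'
python3 -m inch '[{"dx":0,"dy":0,"dz":0.002,"turn":0,"jaw":0.055},{"dx":0,"dy":0,"dz":0.002,"turn":0,"jaw":0.055},{"dx":0,"dy":0,"dz":0.002,"turn":0,"jaw":0.055},{"dx":0,"dy":0,"dz":0.002,"turn":0,"jaw":0.055},{"dx":0,"dy":0,"dz":0.002,"turn":0,"jaw":0.055}]' 20
```

```text
time_s: 34.55
tool_pos: [469.4, -8.5, 10.8]
tcp_rot: [0.125, 0.992, 0.0, 0.0]
ft_force: [-0.1, -0.9, 0.3]
opening: 0.986
finger_force: 0.0
time_s: 35.05
tool_pos: [469.5, -8.6, 9.2]
tcp_rot: [0.125, 0.992, 0.0, 0.0]
ft_force: [-0.6, 0.2, 7.2]
opening: 0.707
finger_force: 20.0
```

```bash
python3 -m inch '[{"dx":0,"dy":0,"dz":-0.02,"turn":0,"jaw":0.055},{"dx":0,"dy":0,"dz":-0.06,"turn":0,"jaw":0.055},{"dx":0,"dy":0,"dz":-0.1,"turn":0,"jaw":0.055},{"dx":0,"dy":0,"dz":-0.14,"turn":0,"jaw":0.055},{"dx":0,"dy":0,"dz":-0.17,"turn":0,"jaw":0.055},{"dx":0,"dy":0,"dz":-0.17,"turn":0,"jaw":0.055}]'
python3 -c "
from h import *
tool(572,363,180,87)"
```

```text
time_s: 35.65
tool_pos: [471.6, -8.7, 182.3]
tcp_rot: [0.125, 0.992, 0.001, 0.003]
ft_force: [1.1, 0.3, -0.4]
opening: 0.712
finger_force: 20.0
tcp [471.6  -8.7 182.3] tooly deg 75.6 d [-0.0049  0.385   0.0038] turn rad -0.199 q7 1.33
```

```bash
python3 -m inch '[{"dx":0,"dy":0.03,"dz":0,"turn":-0.02,"jaw":0.055},{"dx":0,"dy":0.075,"dz":0,"turn":-0.05,"jaw":0.055},{"dx":0,"dy":0.12,"dz":0,"turn":-0.08,"jaw":0.055},{"dx":0,"dy":0.165,"dz":0,"turn":-0.11,"jaw":0.055},{"dx":0,"dy":0.21,"dz":0,"turn":-0.14,"jaw":0.055},{"dx":-0.002,"dy":0.255,"dz":0,"turn":-0.17,"jaw":0.055},{"dx":-0.003,"dy":0.3,"dz":0,"turn":-0.195,"jaw":0.055},{"dx":-0.004,"dy":0.34,"dz":0,"turn":-0.199,"jaw":0.055}]'
python3 -m inch '[{"dx":-0.005,"dy":0.025,"dz":0,"turn":0,"jaw":0.055},{"dx":-0.008,"dy":0.04,"dz":0,"turn":0,"jaw":0.055},{"dx":-0.008,"dy":0.044,"dz":0,"turn":0,"jaw":0.055},{"dx":-0.008,"dy":0.044,"dz":0.03,"turn":0,"jaw":0.055},{"dx":-0.008,"dy":0.044,"dz":0.06,"turn":0,"jaw":0.055},{"dx":-0.008,"dy":0.044,"dz":0.08,"turn":0,"jaw":0.055},{"dx":-0.008,"dy":0.044,"dz":0.08,"turn":0,"jaw":0.055},{"dx":-0.008,"dy":0.044,"dz":0.08,"turn":0,"jaw":0.055}]'
python3 -c "
from h import *
tool(572,363,21,87)"
```

```text
time_s: 36.45
tool_pos: [556.8, 321.7, 176.8]
tcp_rot: [0.025, 1.0, -0.0, -0.001]
ft_force: [0.7, 0.3, -0.9]
opening: 0.709
finger_force: 20.0
time_s: 37.25
tool_pos: [567.9, 361.6, 98.9]
tcp_rot: [0.027, 1.0, -0.0, -0.0]
ft_force: [0.1, 0.7, -0.5]
opening: 0.709
finger_force: 20.0
tcp [567.9 361.6  98.9] tooly deg 86.9 d [-0.004   0.0017  0.0779] turn rad -0.001 q7 1.02
```

```bash
python3 -m inch '[{"dx":0,"dy":0,"dz":0.02,"turn":0,"jaw":0.055},{"dx":0,"dy":0,"dz":0.04,"turn":0,"jaw":0.055},{"dx":0,"dy":0,"dz":0.06,"turn":0,"jaw":0.055},{"dx":0,"dy":0,"dz":0.068,"turn":0,"jaw":0.055},{"dx":0,"dy":0,"dz":0.073,"turn":0,"jaw":0.055},{"dx":0,"dy":0,"dz":0.073,"turn":0,"jaw":0.055},{"dx":0,"dy":0,"dz":0.073,"turn":0,"jaw":0.055}]'
python3 -m inch '[{"dx":0,"dy":0,"dz":0.002,"turn":0,"jaw":0.055},{"dx":0,"dy":0,"dz":0.004,"turn":0,"jaw":0.055},{"dx":0,"dy":0,"dz":0.004,"turn":0,"jaw":0.055}]'
```

```text
time_s: 37.95
tool_pos: [568.4, 363.4, 26.9]
tcp_rot: [0.026, 1.0, 0.001, 0.001]
ft_force: [-0.1, -0.5, -0.2]
opening: 0.709
finger_force: 20.0
time_s: 38.25
tool_pos: [567.6, 363.1, 21.6]
tcp_rot: [0.026, 1.0, -0.0, -0.0]
ft_force: [-0.2, -0.0, -1.1]
opening: 0.708
finger_force: 20.0
```

```bash
python3 -m inch '[{"dx":0,"dy":0,"dz":0.001,"turn":0,"jaw":0.055},{"dx":0,"dy":0,"dz":0.002,"turn":0,"jaw":0.055},{"dx":0,"dy":0,"dz":0.002,"turn":0,"jaw":0.055}]'
python3 -m inch '[{"dx":0,"dy":0,"dz":0,"turn":0,"jaw":0.068},{"dx":0,"dy":0,"dz":0,"turn":0,"jaw":0.071},{"dx":0,"dy":0,"dz":0,"turn":0,"jaw":0.071},{"dx":0,"dy":0,"dz":-0.02,"turn":0,"jaw":0.071},{"dx":0,"dy":0,"dz":-0.06,"turn":0,"jaw":0.071},{"dx":0,"dy":0,"dz":-0.1,"turn":0,"jaw":0.071},{"dx":0,"dy":0,"dz":-0.14,"turn":0,"jaw":0.071},{"dx":0,"dy":0,"dz":-0.15,"turn":0,"jaw":0.071}]'
python3 -c "
from h import *
tool(445,296,175,-3); tool(410,298,175,-3)
P,im=cloud('scene'); cv2.imwrite('pics/s5.png',im[60:230,220:440].repeat(3,0).repeat(3,1))
print(*blobs(P,74,92,(400,660,-330,420),60),sep='\n'); print(*blobs(P,38,46,(480,650,320,400),30),sep='\n')"
```

```text
time_s: 38.55
tool_pos: [568.7, 363.1, 21.2]
tcp_rot: [0.026, 1.0, 0.0, 0.001]
ft_force: [-0.7, -1.6, 8.5]
opening: 0.709
finger_force: 20.0
time_s: 39.35
tool_pos: [570.0, 364.4, 174.7]
tcp_rot: [0.026, 1.0, 0.002, 0.003]
ft_force: [1.0, -0.2, 0.2]
opening: 0.807
finger_force: 0.0
tcp [570.  364.4 174.7] tooly deg 87.0 d [ 0.1212 -0.0748 -0.0014] turn rad -1.57 q7 1.0
tcp [570.  364.4 174.7] tooly deg 87.0 d [ 0.1563 -0.0746 -0.0016] turn rad -1.57 q7 1.0
([327.0, 117.0], 182, [608.1, 272.8], [46.9, 45.1], 81.5, 83.7)
([305.0, 118.0], 177, [548.1, 277.1], [48.7, 42.2], 84.4, 83.6)
([330.0, 138.0], 195, [604.3, 185.0], [45.7, 45.7], 26.2, 83.9)
([307.0, 139.0], 195, [544.0, 187.2], [46.1, 43.3], 84.3, 84.1)
([311.0, 108.0], 227, [569.3, 360.4], [64.7, 63.0], 83.7, 42.7)
```

View pics/s5.png

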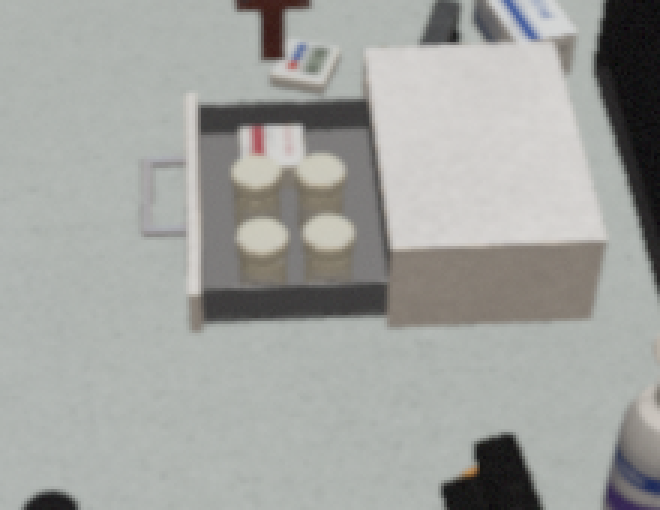

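The picture shows the carton flat beside the four upright jars, all within the drawer. Now to close it by the handle.

```bash
python3 -m inch '[{"dx":0.02,"dy":-0.01,"dz":0,"turn":0.14,"jaw":0.04},{"dx":0.045,"dy":-0.025,"dz":0,"turn":0.28,"jaw":0.03},{"dx":0.07,"dy":-0.04,"dz":0,"turn":0.42,"jaw":0.03},{"dx":0.095,"dy":-0.055,"dz":0,"turn":0.56,"jaw":0.03},{"dx":0.115,"dy":-0.068,"dz":0,"turn":0.7,"jaw":0.03},{"dx":0.125,"dy":-0.075,"dz":0,"turn":0.84,"jaw":0.03},{"dx":0.125,"dy":-0.075,"dz":0,"turn":0.98,"jaw":0.03},{"dx":0.125,"dy":-0.075,"dz":0,"turn":1.12,"jaw":0.03}]'
python3 -m inch '[{"dx":0,"dy":0,"dz":0,"turn":0.14,"jaw":0.03},{"dx":0,"dy":0,"dz":0,"turn":0.28,"jaw":0.03},{"dx":0,"dy":0,"dz":0,"turn":0.42,"jaw":0.03},{"dx":0,"dy":0,"dz":0,"turn":0.45,"jaw":0.03},{"dx":0,"dy":0,"dz":0,"turn":0.45,"jaw":0.03}]'
python3 -c "
from h import *
tool(441,296,100,-3)"
```

```text
time_s: 40.2
tool_pos: [437.6, 294.0, 168.3]
tcp_rot: [0.555, 0.832, -0.001, -0.0]
ft_force: [-0.4, -0.1, -0.6]
opening: 0.343
finger_force: 0.0
time_s: 40.7
tool_pos: [438.3, 294.4, 168.7]
tcp_rot: [0.724, 0.69, -0.001, 0.0]
ft_force: [-0.2, -1.0, -0.1]
opening: 0.34
finger_force: 0.0
tcp [438.3 294.4 168.7] tooly deg -2.8 d [0.0018 0.0026 0.0687] turn rad 0.004 q7 -0.48
```

```bash
python3 -m inch '[{"dx":0,"dy":0.002,"dz":0.03,"turn":0,"jaw":0.03},{"dx":0,"dy":0.002,"dz":0.06,"turn":0,"jaw":0.03},{"dx":0,"dy":0.002,"dz":0.09,"turn":0,"jaw":0.03},{"dx":0,"dy":0.002,"dz":0.115,"turn":0,"jaw":0.03},{"dx":0,"dy":0.002,"dz":0.128,"turn":0,"jaw":0.03},{"dx":0,"dy":0.002,"dz":0.133,"turn":0,"jaw":0.03},{"dx":0,"dy":0.002,"dz":0.133,"turn":0,"jaw":0.03}]'
python3 -m inch '[{"dx":0,"dy":0,"dz":0,"turn":0,"jaw":0.0},{"dx":0,"dy":0,"dz":0,"turn":0,"jaw":0.0},{"dx":0,"dy":0,"dz":0,"turn":0,"jaw":0.0},{"dx":0,"dy":0,"dz":0,"turn":0,"jaw":0.0},{"dx":0,"dy":0,"dz":0,"turn":0,"jaw":0.0}]' 25
```

```text
time_s: 41.4
tool_pos: [441.0, 294.4, 36.6]
tcp_rot: [0.725, 0.689, -0.0, 0.0]
ft_force: [0.5, -0.1, 0.4]
opening: 0.341
finger_force: 0.0
time_s: 41.9
tool_pos: [441.6, 295.1, 37.5]
tcp_rot: [0.725, 0.689, 0.001, -0.0]
ft_force: [-0.6, 0.6, 7.1]
opening: 0.103
finger_force: 25.0
```

```bash
python3 -m inch '[{"dx":0,"dy":0.002,"dz":0,"turn":0,"jaw":0.0},{"dx":0,"dy":0.006,"dz":0,"turn":0,"jaw":0.0},{"dx":0,"dy":0.012,"dz":0,"turn":0,"jaw":0.0},{"dx":0,"dy":0.019,"dz":0,"turn":0,"jaw":0.0},{"dx":0,"dy":0.026,"dz":0,"turn":0,"jaw":0.0},{"dx":0,"dy":0.033,"dz":0,"turn":0,"jaw":0.0},{"dx":0,"dy":0.04,"dz":0,"turn":0,"jaw":0.0},{"dx":0,"dy":0.047,"dz":0,"turn":0,"jaw":0.0}]'
python3 -m inch '[{"dx":0,"dy":0.007,"dz":0,"turn":0,"jaw":0.0},{"dx":0,"dy":0.014,"dz":0,"turn":0,"jaw":0.0},{"dx":0,"dy":0.021,"dz":0,"turn":0,"jaw":0.0},{"dx":0,"dy":0.028,"dz":0,"turn":0,"jaw":0.0},{"dx":0,"dy":0.035,"dz":0,"turn":0,"jaw":0.0},{"dx":0,"dy":0.042,"dz":0,"turn":0,"jaw":0.0},{"dx":0,"dy":0.049,"dz":0,"turn":0,"jaw":0.0},{"dx":0,"dy":0.056,"dz":0,"turn":0,"jaw":0.0}]'
python3 -m inch '[{"dx":0,"dy":0.007,"dz":0,"turn":0,"jaw":0.0},{"dx":0,"dy":0.014,"dz":0,"turn":0,"jaw":0.0},{"dx":0,"dy":0.021,"dz":0,"turn":0,"jaw":0.0},{"dx":0,"dy":0.028,"dz":0,"turn":0,"jaw":0.0},{"dx":0,"dy":0.035,"dz":0,"turn":0,"jaw":0.0},{"dx":0,"dy":0.042,"dz":0,"turn":0,"jaw":0.0},{"dx":0,"dy":0.047,"dz":0,"turn":0,"jaw":0.0},{"dx":0,"dy":0.05,"dz":0,"turn":0,"jaw":0.0}]'
```

```text
time_s: 42.7
tool_pos: [488.0, 292.7, 37.5]
tcp_rot: [0.725, 0.689, 0.0, -0.001]
ft_force: [-2.1, -0.8, 8.4]
opening: 0.104
finger_force: 25.0
time_s: 43.5
tool_pos: [543.9, 289.9, 37.5]
tcp_rot: [0.725, 0.689, 0.0, -0.001]
ft_force: [-1.4, 0.8, 7.6]
opening: 0.104
finger_force: 25.0
time_s: 44.3
tool_pos: [594.2, 287.4, 37.6]
tcp_rot: [0.725, 0.689, 0.001, -0.0]
ft_force: [-1.5, -0.1, 7.3]
opening: 0.106
finger_force: 25.0
```

Travelled about 153 of 170 mm; the rest goes slowly.

```bash
python3 -m inch '[{"dx":0,"dy":0.003,"dz":0,"turn":0,"jaw":0.0},{"dx":0,"dy":0.006,"dz":0,"turn":0,"jaw":0.0},{"dx":0,"dy":0.009,"dz":0,"turn":0,"jaw":0.0},{"dx":0,"dy":0.012,"dz":0,"turn":0,"jaw":0.0},{"dx":0,"dy":0.015,"dz":0,"turn":0,"jaw":0.0},{"dx":0,"dy":0.017,"dz":0,"turn":0,"jaw":0.0},{"dx":0,"dy":0.018,"dz":0,"turn":0,"jaw":0.0},{"dx":0,"dy":0.018,"dz":0,"turn":0,"jaw":0.0}]'
python3 -m inch '[{"dx":0,"dy":0.002,"dz":0,"turn":0,"jaw":0.0},{"dx":0,"dy":0.003,"dz":0,"turn":0,"jaw":0.0},{"dx":0,"dy":0.003,"dz":0,"turn":0,"jaw":0.0}]'
```

```text
time_s: 45.1
tool_pos: [610.7, 286.6, 37.5]
tcp_rot: [0.725, 0.689, -0.0, -0.001]
ft_force: [-4.8, -0.1, 10.0]
opening: 0.104
finger_force: 25.0
time_s: 45.4
tool_pos: [610.7, 286.6, 37.5]
tcp_rot: [0.724, 0.689, -0.003, -0.003]
ft_force: [-14.0, -1.7, 17.5]
opening: 0.103
finger_force: 25.0
```

```bash
python3 -m inch '[{"dx":0,"dy":-0.002,"dz":0,"turn":0,"jaw":0.03},{"dx":0,"dy":-0.002,"dz":0,"turn":0,"jaw":0.03},{"dx":0,"dy":-0.002,"dz":0,"turn":0,"jaw":0.03},{"dx":0,"dy":-0.002,"dz":-0.03,"turn":0,"jaw":0.03},{"dx":0,"dy":-0.002,"dz":-0.07,"turn":0,"jaw":0.03},{"dx":0,"dy":-0.002,"dz":-0.11,"turn":0,"jaw":0.03},{"dx":0,"dy":-0.002,"dz":-0.15,"turn":0,"jaw":0.03},{"dx":0,"dy":-0.002,"dz":-0.15,"turn":0,"jaw":0.03}]'
python3 -m inch '[{"dx":-0.03,"dy":-0.04,"dz":0,"turn":0,"jaw":0.03},{"dx":-0.03,"dy":-0.08,"dz":0,"turn":0,"jaw":0.03},{"dx":-0.03,"dy":-0.1,"dz":0,"turn":0,"jaw":0.03},{"dx":-0.03,"dy":-0.1,"dz":0,"turn":0,"jaw":0.03}]'
python3 -c "
from h import *
P,im=cloud('scene'); cv2.imwrite('pics/s6.png',im)
print(*blobs(P,53,60,(560,700,120,440),30),sep='\n'); print(*blobs(P,95,108,(560,900,100,460),200),sep='\n')
P,im=cloud('wrist'); cv2.imwrite('pics/w6.png',im); print(*blobs(P,53,60,(560,700,120,440),30),sep='\n')"
```

```text
time_s: 46.2
tool_pos: [616.4, 286.4, 192.8]
tcp_rot: [0.725, 0.689, 0.005, 0.001]
ft_force: [0.1, 0.1, -0.1]
opening: 0.342
finger_force: 0.0
time_s: 46.6
tool_pos: [508.6, 261.3, 186.0]
tcp_rot: [0.724, 0.69, -0.001, -0.001]
ft_force: [-0.4, -0.1, -0.1]
opening: 0.34
finger_force: 0.0
([345.0, 127.0], 287, [676.2, 282.1], [291.6, 56.1], 87.5, 56.0)
([380.0, 109.0], 4648, [756.5, 279.8], [301.2, 191.1], 86.9, 101.9)
([430.0, 113.0], 293, [886.3, 236.1], [271.0, 18.1], 87.6, 105.6)
([454.0, 142.0], 2478, [664.5, 299.1], [263.8, 36.7], 86.1, 55.4)
```

View pics/s6.png

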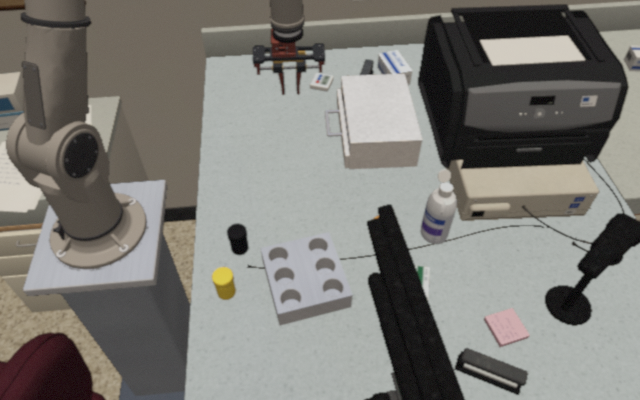

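View pics/w6.png

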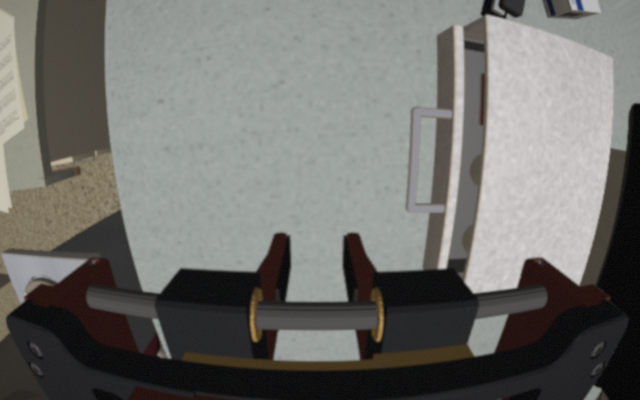

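The wrist view shows the drawer in, handle at (412,160), with the opening above the front visible at a slant. I'll check that it is really shut.

```bash
python3 -c "
from h import *
P,im=cloud('wrist')
for v in (100,130,160,190):
    r=P[v]; k=(r[:,2]>53.5)&(r[:,2]<58)&(r[:,0]>560)&(r[:,0]<720); t=(r[:,2]>98)&(r[:,0]>600); h=(r[:,2]>40)&(r[:,2]<53)&(r[:,0]<628)&(r[:,0]>590)
    print(v,'front',r[k][[0,-1]].round(1).tolist(),'board',r[t][0].round(1),'handle',r[h].mean(0).round(1))
P,im=cloud('scene'); print(*blobs(P,41,52,(580,640,220,340),8),sep='\n')"
```

```text
100 front [[651.7, 351.2, 53.6], [662.5, 351.6, 55.0]] board [663.3 350.7 100.3] handle [nan nan nan]
130 front [[649.8, 320.7, 54.6], [660.4, 321.0, 56.4]] board [662.1 323.9  98.7] handle [610.6 320.2  49.7]
160 front [[648.5, 289.9, 53.5], [658.6, 289.9, 54.4]] board [660.6 297.   99.5] handle [609.  290.1  49.9]
190 front [[646.8, 258.8, 55.6], [656.1, 258.5, 55.9]] board [659.  269.   98.2] handle [607.1 258.8  49. ]
([330.0, 111.0], 31, [623.9, 328.1], [19.9, 29.5], 84.2, 50.0)
([330.0, 128.0], 78, [610.1, 270.6], [31.1, 91.2], 16.6, 48.8)<string>:6: RuntimeWarning: Mean of empty slice.
  ret = um.true_divide(
```

```bash
python3 -c "
from rig import job
print(job.sign_off())"
```

```text
the job is handed in; nothing more can be done
None
```

The four jars present are upright in the drawer with the carton lying flat beside them. I slid the drawer shut against its stop and handed the job in; no verdict came back.

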